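Lay out a ravioli kit and a garganelli kit

ROBOT

A 7-joint arm with a two-finger parallel gripper is mounted at the origin on the work surface. World frame = base frame: x ahead of the robot, y to its left, z up, the work surface at z = 0. Lengths are in m, angles in rad, forces in N, time in s.
With the tool pointing down it reaches from about 0.425 to 0.925 m from the base axis. Payload 6.8 kg.
Tool frame: the origin (TCP) lies at the very end of the fingers, on their centre line; the grasp point (between the pads) lies 19 mm behind it; z points along the fingers, y is the line along which they close (so a half turn about z gives the same grasp; the last joint's range is limited). The gripper opens to 85 mm and grips with 20 to 120 N. Pads are 22 mm wide; open, the fingers measure 114 mm over their backs; the gripper's body (76 mm by 85 mm) begins 54 mm behind the grasp point. The pads swing forward as they close: fully open they stand 13 mm farther back than shut.
Start: joints at [-1.304, 0.477, 0.022, 1.555, -0.011, 1.109, -0.083], TCP at [0.247, 0.628, 0.231] pointing down, gripper open.
Joint ranges: [-2.96, 2.96], [-0.34, 2.1], [-1.41, 1.46], [0.24, 2.44], [-1.37, 4.51], [0.17, 1.92], [-2.96, 2.96]. Speed limits (rad/s): [2.39, 2.39, 3.14, 3.14, 3.14, 3.14, 3.14].

INTERFACE

Orientations are given as a rotation vector (axis times angle).
In Python, from bench import get_obs, grab_frame, hand_in gives the robot as it stands.
- The arm moves only by the tool drive_tool, never from a script. Its argument "rows" is a list of rows, each an object with "offset": the shift along the tool's x, y, z as a fraction of full scale, a list of three; "rotation": the turn, a rotation vector about the tool's x, y, z as a fraction of full scale, a list of three; "claw": the opening, from 0 (shut) to 1 (fully open). In form: [{"offset": [tx, ty, tz], "rotation": [wx, wy, wz], "claw": claw}, ...]. A call has 1 to 20 rows; each row is the pose to reach, as a shift and turn from the pose commanded when the call began, along the tool's axes at that moment; what a row does not reach only later rows make up. Full scale, the value 1, is 0.15 m for a shift and 2 rad for a turn. A row lasts 1/12 s, in which the tool goes at most 41.7 mm and 7.16 degrees, less where a joint would pass 70% of its speed; a pose out of reach is approached as far as the arm can. A call with a number of a shift or a turn outside -1 to 1 is refused whole. A call with a gripper value outside its range is refused whole. The fingers move at their own pace and stop on an object; "force" is the grip in N (left out, the last holds). Time passes only in rows, so rows that repeat a pose let the fingers close. It gives the time, the measured TCP pose, the force, the opening and the grip force at its end, in the units of the state.
- get_obs(): the state, without advancing time (a new reading comes with each control period).
- grab_frame(name): name is "scene" or "side" or "wrist"; returns a dict with "frame" (400x640x3 uint8, red, green, blue), "z_map" (400x640 float32, m along the optical axis (not along the pixel's ray), 0 where there is no reading), "vfov" (degrees; the focal length in pixels is half the picture's height over the tangent of half this angle, whatever the lens; pixels are square), "cx", "cy" (the principal point, pixels), "R" (3x3) and "t" (3): a world point X has camera coordinates R X + t. Camera axes: x right, y down, z forward; pixel columns grow to the right and rows downward; lengths in m; the calibration is good to about 2 mm. A picture is of the moment at which its call begins.
- hand_in(): hands the job in; it is judged then, once.
The state is a dict: "clock": time; "joints": joint angles; "qvel": joint speeds; "tau": joint torques, N m; "tcp_pos": TCP position; "orientation": TCP orientation; "contact_force": force on the tool from outside, world axes, zero at the start; "moment": the same for the moment, N m; "grip_width": finger opening in m; "gripper_force": force on a finger pad.
Only numpy, scipy, OpenCV 4.12 (cv2) and the standard library are available. Lean on these libraries where they do the work, as an engineer would, in place of code of your own. Each camera call takes 0.05 s, during which the arm holds its last target. There are 200 camera calls.

TASK

Make up two pasta kits: put the small porcelain bowl, the square ravioli stamp and the fluted pastry wheel together in the rectangular wooden tray, and the ridged board and the plain wooden dowel together in the round aluminium pan. Set each thing down (do not drop it) to rest flat on the floor of its tray beside the others, not on the rim or on top of another, with the bowl upright, the stamp standing on its cutter and the ridges facing up. Leave the round stamp, the large bowl and the wooden spoon where they are.

Things in the scene. Friction and masses are not known exactly. Their poses are not given: they have to be found in the camera images.
- wood_tray: Target: empty rectangular wooden tray, fixed to the table, on the left or right side. 252 x 178 mm outside (long side along its x), inner floor 240 x 166 mm, walls 6 mm thick and 18 mm high, floor 5 mm above the table. Origin: centre of its underside, on the table; z up.
- round_pan: Target: empty round aluminium pan, fixed to the table, on the other side. 234 mm across the rim, rim 14 mm high (up to 16 mm with its rolled edge), flat floor about 210 mm across, 3 mm above the table. Origin: centre of its underside, on the table; z up.
- small_bowl: Small white porcelain bowl, 62 mm across and 36 mm high, wall 3.5 mm; its outside is upright from 16 mm up to the rim and can be gripped across there. Origin: centre of its underside; z up through the mouth. Goes in the wooden tray.
- square_stamp: Square ravioli stamp: crimped aluminium cutter 58 x 58 mm (61 mm over the crimps), 18 mm high, sides along its x and y, with an upright turned wooden handle on top, about 23 mm thick and 85 mm high overall; the handle can be gripped between 35 and 80 mm height. Origin: centre of its underside; z up along the handle. Goes in the wooden tray.
- pastry_wheel: Fluted pastry wheel lying flat, 150 mm long along its x: a wooden handle 20 mm wide (y) and 14 mm thick from x = -75 to +20 mm, then a steel fork and a 40 mm fluted steel disc centred at x = +55 mm. Origin: midway along its length, at its underside, about at the balance point; z up. Goes in the wooden tray, lying flat.
- ridged_board: Ridged wooden gnocchi and garganelli board like a small paddle, 150 mm long along its x, 12 mm thick (13 mm over the ridges): head 100 x 50 mm from x = -25 to +75 mm with ridges across its upper face, handle 20 mm wide from x = -75 to -25 mm. Origin: midway along its length, on the centre line, at its underside; balance point at x = +13 mm; z up out of the ridged face. Goes in the round pan.
- dowel: Plain round wooden dowel lying flat, 14 mm thick and 140 mm long along its x; it does not roll away when left. Origin: its very middle, on the axis, 7 mm above what it lies on. Goes in the round pan.
- round_stamp: Leave alone: round ravioli stamp, cutter 58 mm across (61 mm over the crimps), 18 mm high, the same wooden handle as the square one, 85 mm high overall. Origin: centre of its underside; z up.
- large_bowl: Leave alone: large white porcelain bowl, 128 mm across and 58 mm high, beyond the other things. Origin: centre of its underside; z up.
- wooden_spoon: Leave alone: wooden spoon, 234 mm long along its x (bowl of the spoon at +x), handle 12 mm thick, beyond the other things. Origin: about midway along its length, at its underside; z up.

How it is judged:
By the outcome, as a careful person would: the job done as asked, in the order asked, and still so for the second after the job is handed in, with the robot touching nothing.
It also fails if it takes over 131 s, if anything falls off the work surface, if the arm or the gripper's body presses on something with over 40 N, if the wrist force passes 120 N, or if a joint passes its speed limit or range.

## Working session

There is one attempt and no reset: what is moved stays moved. The work goes in short steps, Python scripts to look and compute and a tool call to move; the robot and the scene stay as the last step left them, time stands still between calls to the robot, and variables do not carry over. Pictures are saved under pics/ and viewed, at most 14 in all, crops included, and the job is handed in when it is done.

Besides the shell and the picture viewer there is one more tool, called after ">>>" as name(argument=value, ...) on one line, values as JSON. drive_tool: Moves the arm, as the interface text tells. Its arguments: {"type":"object","properties":{"rows":{"type":"array","items":{"type":"object","properties":{"offset":{"type":"array","items":{"type":"number"}},"rotation":{"type":"array","items":{"type":"number"}},"claw":{"type":"number"}}}},"force":{"type":"number"}},"required":["rows"]}

```bash
mkdir -p pics; ls; cat > h.py <<'E'
import numpy as np,cv2
from bench import get_obs,grab_frame,hand_in
def P(f,u,v,z=None,h=None):
    F=200/np.tan(np.radians(f['vfov'])/2);R=np.array(f['R']);t=np.array(f['t'])
    d=R.T@np.array([(u-f['cx'])/F,(v-f['cy'])/F,1]);c=-R.T@t
    if h is not None: return c+d*(h-c[2])/d[2]
    if z is None: z=f['z_map'][int(v),int(u)]
    return c+d*z
def cloud(f):
    F=200/np.tan(np.radians(f['vfov'])/2);R=np.array(f['R']);t=np.array(f['t'])
    v,u=np.mgrid[:400,:640];z=f['z_map']
    X=np.stack([(u-f['cx'])/F*z,(v-f['cy'])/F*z,z],-1)
    return (X-t)@R
E
python3 - <<'E'
from h import *
import pickle
print(get_obs())
for n in['scene','side','wrist']:
    f=grab_frame(n);pickle.dump(f,open(f'{n}0.pkl','wb'));cv2.imwrite(f'pics/{n}0.png',f['frame'][...,::-1])
    print(n,f['vfov'],f['cx'],f['cy'],-np.array(f['R']).T@f['t'],f['R'])
E
```

```text
pics
{'clock': 0.0, 'joints': array([-1.30411513,  0.47780295,  0.02234582,  1.55647552, -0.01149596,
        1.10931102, -0.08309692]), 'qvel': array([-2.30855228e-03,  9.38709740e-05, -2.28225564e-03, -1.07604534e-03,
        3.13164243e-04, -1.72695909e-03,  4.88824856e-04]), 'tau': array([-1.09942728e-03, -5.96447647e+01,  1.60754833e+00, -2.81193978e+01,
        1.24240288e-02,  9.39383288e-03,  2.11324232e-05]), 'tcp_pos': array([0.24689352, 0.62757182, 0.23031378]), 'orientation': array([-5.85195226e-01, -3.08639969e+00,  2.91743240e-03]), 'contact_force': array([ 0.78077027, -0.20583833,  0.91103152]), 'moment': array([-0.06060024,  0.01439277,  0.01467104]), 'gripper_force': 0.0, 'grip_width': 0.08512494267846774}
scene 43.840159946871985 312.19393727113123 200.74485886165965 [ 1.30641681 -0.84258383  0.77676416] [[ 0.79329347  0.60837945 -0.02366263]
 [ 0.32846638 -0.46037919 -0.82471864]
 [-0.51263566  0.64647153 -0.565048  ]]
side 45.23561585120308 318.3369189810626 196.37609277765443 [0.37780346 0.74063006 0.94518234] [[-0.94241727 -0.33433816 -0.00822681]
 [-0.24805617  0.71528541 -0.65332604]
 [ 0.22431635 -0.61366503 -0.75703197]]
wrist 61.645586539400874 318.95717376184194 199.28637850608456 [0.17776871 0.65538629 0.37199959] [[ 0.36502852  0.9309948  -0.00169357]
 [ 0.89085655 -0.3487614   0.29110151]
 [ 0.27042334 -0.10776908 -0.95669067]]
```

View pics/scene0.png

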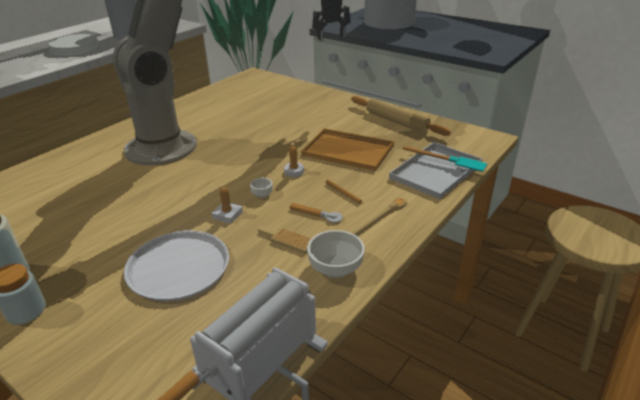

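View pics/side0.png

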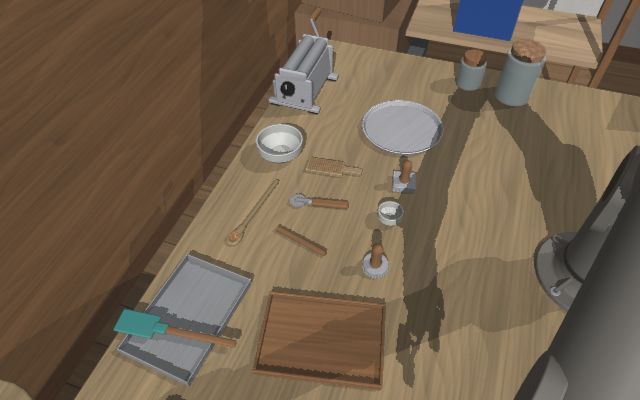

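The pan is at the top right of the side view (402,127) and the tray at the bottom (322,337). The square stamp is at (403,183), the round one at (376,265), the small bowl at (390,212), the board at (333,167), the wheel at (318,202) and the dowel at (302,240). Next I'll measure them from the depth clouds.

```bash
python3 - <<'E'
from h import *
import pickle
S=2/3*1000*1.0
x0,x1,y0,y1=.3,.95,-.5,.6
for n in['side','scene']:
    f=pickle.load(open(n+'0.pkl','rb'));X=cloud(f)
    tb=(X[...,0]>.4)&(X[...,0]<.9)&(abs(X[...,1])<.5)&(f['z_map']>0)&(abs(X[...,2])<.02)
    print(n,'table z med',np.median(X[tb][:,2]),np.std(X[tb&(abs(X[...,2])<.004)][:,2]))
    def rep(name,u0,v0,u1,v1,zmin,zmax=.2):
        Y=X[v0:v1,u0:u1].reshape(-1,3);C=f['frame'][v0:v1,u0:u1].reshape(-1,3)
        m=(Y[:,2]>zmin)&(Y[:,2]<zmax);Y=Y[m]
        (c,wh,a)=cv2.minAreaRect((Y[:,:2]*1000).astype(np.float32))
        print(name,len(Y),'rect c',np.round(c,1),np.round(wh,1),round(a,1),'mean',np.round(Y.mean(0)*1000,1),'zmax',Y[:,2].max().round(4))
    if n=='side':
        B=dict(pan=(355,95,450,158,.008),tray=(245,285,395,392,.010),sq_all=(385,150,420,195,.006),sq_handle=(385,150,420,195,.035),bowl=(372,194,408,230,.006),bowlrim=(372,194,408,230,.028),rs=(355,238,393,282,.006),rsh=(355,238,393,282,.035),board=(300,152,368,181,.006),wheel=(285,188,352,213,.005),dowel=(270,220,332,260,.006),large=(250,118,308,166,.03),spoon=(222,175,285,250,.005))
    else:
        B=dict(sq_all=(207,183,246,226,.006),sq_handle=(207,183,246,226,.035),bowl=(246,174,276,202,.006),bowlrim=(246,174,276,202,.028),board=(255,225,308,256,.006),wheel=(286,200,345,226,.005),dowel=(322,176,366,206,.006),pan=(120,225,235,305,.008),tray=(298,125,398,172,.01))
    for k,b in B.items(): rep(k,*b)
f=pickle.load(open('side0.pkl','rb'))
# orthophoto at z=10mm, 1.4px/mm? : up=+x, left=+y
k=700
W=int((y1-y0)*k);H=int((x1-x0)*k)
F=200/np.tan(np.radians(f['vfov'])/2);R=np.array(f['R']);t=np.array(f['t'])
vv,uu=np.mgrid[:H,:W];Xw=np.stack([x1-vv/k,y1-uu/k,0*uu+.01],-1)@R.T+t
o=cv2.remap(f['frame'],(Xw[...,0]/Xw[...,2]*F+f['cx']).astype(np.float32),(Xw[...,1]/Xw[...,2]*F+f['cy']).astype(np.float32),cv2.INTER_CUBIC)
cv2.imwrite('pics/ortho.png',o[...,::-1]);print(o.shape)
E
```

```text
side table z med 0.0017194379300167993 0.0017850051335318153
pan 610 rect c [ 512.2 -352.7] [237.2 236.1] 38.5 mean [ 513.4 -373.8   13.2] zmax 0.0211
tray 1553 rect c [548.3 341.5] [307.3 191. ] 12.2 mean [520.5 346.9  16.5] zmax 0.0242
sq_all 628 rect c [ 471.7 -185.1] [ 90.7 160.6] 14.5 mean [ 461.6 -145.8   29.4] zmax 0.0877
sq_handle 161 rect c [ 458.1 -137.7] [24.7 21.8] 46.6 mean [ 458.6 -133.4   64.9] zmax 0.0877
bowl 458 rect c [465.8 -11.1] [62.6 60.9] 78.0 mean [466.4 -14.7  23.3] zmax 0.039
bowlrim 184 rect c [466.4  -9.9] [60.8 62. ] 1.0 mean [466.2  -9.7  33.6] zmax 0.039
rs 610 rect c [463.9 123.7] [83.4 61.3] 89.9 mean [462.  143.   33.3] zmax 0.0874
rsh 188 rect c [462.9 137.6] [22.1 21.6] 50.4 mean [462.1 141.5  67.4] zmax 0.0874
board 656 rect c [ 661.  -128.7] [171.2  60. ] 12.1 mean [ 659.6 -125.6   12.2] zmax 0.0299
wheel 462 rect c [649.1  -8.3] [149.3  60.6] 11.1 mean [651.1   1.9  11.5] zmax 0.0192
dowel 312 rect c [649.5 126.7] [ 15.1 142. ] 76.1 mean [647.2 128.2  12.2] zmax 0.0186
large 817 rect c [ 809.9 -137. ] [128.2 126.6] 74.7 mean [ 811.7 -140.2   46
[... 286 characters left out ...]
141.4] [24.5 21.3] 20.2 mean [ 464.2 -143.3   63.9] zmax 0.0874
bowl 356 rect c [444.4   7.9] [ 66.8 122. ] 44.6 mean [465.6  -9.4  25.2] zmax 0.0404
bowlrim 149 rect c [466.4 -10.8] [60.5 61.7] 67.4 mean [467.1 -11.   33.8] zmax 0.0404
board 671 rect c [ 654.3 -125.4] [ 73.4 149.7] 79.2 mean [ 659.5 -132.6   13.2] zmax 0.0193
wheel 383 rect c [6.485e+02 4.000e-01] [142.9  97.9] 30.2 mean [654.   -1.6  12. ] zmax 0.019
dowel 187 rect c [646.7 128.1] [ 72.5 134.9] 48.5 mean [653.8 122.7  12.4] zmax 0.0195
pan 1050 rect c [ 513.4 -353.1] [236.2 236.6] 28.2 mean [ 496.1 -346.4   13.9] zmax 0.0203
tray 749 rect c [529.8 326.2] [297.8 291.4] 32.9 mean [522.3 320.3  15.9] zmax 0.0271
(454, 770, 3)
```

View pics/ortho.png

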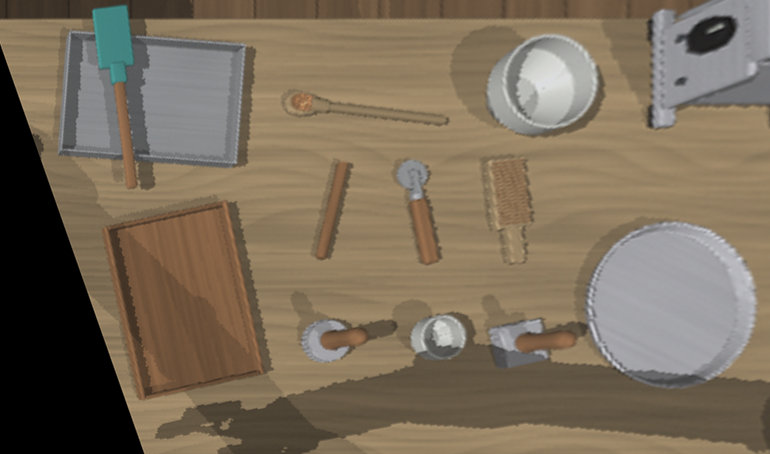

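```bash
cat >> h.py <<'E'
from scipy.spatial.transform import Rotation as Ro
import json
def RM(psi):
    c,s=np.cos(np.radians(psi)),np.sin(np.radians(psi));return np.array([[-s,c,0],[c,s,0],[0,0,-1.]])
def cur():
    o=get_obs();return np.array(o['tcp_pos']),Ro.from_rotvec(o['orientation']).as_matrix()
def plan(wps,start=None):
    """waypoints (x,y,z,psi): prints per call the tool-axis shift, turn fractions, rows needed"""
    p,R=start or cur()
    for w in wps:
        q=np.array(w[:3],float);Q=RM(w[3])
        n=max(1,int(np.ceil(max(abs(R.T@(q-p))/.148))))
        rv=Ro.from_matrix(R.T@Q).as_rotvec()
        for i in range(n):
            p2=p+(q-p)/(n-i)
            R2=R@Ro.from_rotvec(Ro.from_matrix(R.T@Q).as_rotvec()/(n-i)).as_matrix()
            d=R.T@(p2-p);r=Ro.from_matrix(R.T@R2).as_rotvec()
            print(w,'off',np.round(d/.15,3),'rot',np.round(r/2,3),'rows>=',np.ceil(max(np.linalg.norm(d)/.0417,np.degrees(np.linalg.norm(r))/7.16)))
            p,R=p2,R2
E
python3 -c "
from h import *
plan([(.42,.36,.28,45),(.53,-.01,.30,0)])"
```

```text
(0.42, 0.36, 0.28, 45) off [-0.864 -0.62  -0.164] rot [-0.     0.     0.103] rows>= 4.0
(0.42, 0.36, 0.28, 45) off [-0.972 -0.43  -0.164] rot [-0.     0.     0.103] rows>= 4.0
(0.53, -0.01, 0.3, 0) off [-0.754 -0.409 -0.044] rot [ 0.    -0.     0.131] rows>= 4.0
(0.53, -0.01, 0.3, 0) off [-0.834 -0.199 -0.044] rot [ 0.    -0.     0.131] rows>= 4.0
(0.53, -0.01, 0.3, 0) off [-0.857  0.023 -0.044] rot [ 0.    -0.     0.131] rows>= 4.0
```

>>> drive_tool(rows=[{"offset": [-0.4,-0.3,-0.08],"rotation": [0,0,0.05],"claw": 1},{"offset": [-0.864,-0.62,-0.164],"rotation": [0,0,0.103],"claw": 1},{"offset": [-0.864,-0.62,-0.164],"rotation": [0,0,0.103],"claw": 1},{"offset": [-0.864,-0.62,-0.164],"rotation": [0,0,0.103],"claw": 1},{"offset": [-0.864,-0.62,-0.164],"rotation": [0,0,0.103],"claw": 1}])

```text
clock: 0.57
tcp_pos: [0.3405, 0.487, 0.2572]
orientation: [0.915, 3.001, -0.002]
contact_force: [0.7, -0.7, -0.4]
grip_width: 0.0854
gripper_force: 0.0
```

>>> drive_tool(rows=[{"offset": [-0.972,-0.43,-0.164],"rotation": [0,0,0.103],"claw": 1},{"offset": [-0.972,-0.43,-0.164],"rotation": [0,0,0.103],"claw": 1},{"offset": [-0.972,-0.43,-0.164],"rotation": [0,0,0.103],"claw": 1},{"offset": [-0.972,-0.43,-0.164],"rotation": [0,0,0.103],"claw": 1}])

```text
clock: 0.9
tcp_pos: [0.4213, 0.3579, 0.2808]
orientation: [1.206, 2.9, -0.001]
contact_force: [0.7, -0.4, 1.0]
grip_width: 0.0849
gripper_force: 0.0
```

>>> drive_tool(rows=[{"offset": [-0.754,-0.409,-0.044],"rotation": [0,0,0.131],"claw": 1},{"offset": [-0.754,-0.409,-0.044],"rotation": [0,0,0.131],"claw": 1},{"offset": [-0.754,-0.409,-0.044],"rotation": [0,0,0.131],"claw": 1},{"offset": [-0.754,-0.409,-0.044],"rotation": [0,0,0.131],"claw": 1}])

```text
clock: 1.23
tcp_pos: [0.4592, 0.2284, 0.2877]
orientation: [1.588, 2.708, -0.002]
contact_force: [0.5, -0.3, 0.1]
grip_width: 0.0852
gripper_force: 0.0
```

>>> drive_tool(rows=[{"offset": [-0.834,-0.199,-0.044],"rotation": [0,0,0.131],"claw": 1},{"offset": [-0.834,-0.199,-0.044],"rotation": [0,0,0.131],"claw": 1},{"offset": [-0.834,-0.199,-0.044],"rotation": [0,0,0.131],"claw": 1},{"offset": [-0.834,-0.199,-0.044],"rotation": [0,0,0.131],"claw": 1}])

```text
clock: 1.57
tcp_pos: [0.4949, 0.1054, 0.2944]
orientation: [1.927, 2.478, -0.001]
contact_force: [0.7, -1.1, 0.4]
grip_width: 0.0853
gripper_force: 0.0
```

>>> drive_tool(rows=[{"offset": [-0.857,0.023,-0.044],"rotation": [0,0,0.131],"claw": 1},{"offset": [-0.857,0.023,-0.044],"rotation": [0,0,0.131],"claw": 1},{"offset": [-0.857,0.023,-0.044],"rotation": [0,0,0.131],"claw": 1},{"offset": [-0.857,0.023,-0.044],"rotation": [0,0,0.131],"claw": 1},{"offset": [-0.857,0.023,-0.044],"rotation": [0,0,0.131],"claw": 1}])

```text
clock: 1.98
tcp_pos: [0.5299, -0.0127, 0.3005]
orientation: [2.229, 2.213, -0.0]
contact_force: [0.1, 1.2, 0.0]
grip_width: 0.0851
gripper_force: 0.0
```

```bash
cat >> h.py <<'E'
def ortho(f,h,x0,x1,y0,y1,k):
    F=200/np.tan(np.radians(f['vfov'])/2);R=np.array(f['R']);t=np.array(f['t'])
    W=int((y1-y0)*k);H=int((x1-x0)*k)
    vv,uu=np.mgrid[:H,:W];Xw=np.stack([x1-vv/k,y1-uu/k,0*uu+h],-1)@R.T+t
    return cv2.remap(f['frame'],(Xw[...,0]/Xw[...,2]*F+f['cx']).astype(np.float32),(Xw[...,1]/Xw[...,2]*F+f['cy']).astype(np.float32),cv2.INTER_CUBIC)
E
python3 - <<'E'
from h import *
import pickle
o=get_obs();print(o['clock'],o['tcp_pos'],o['orientation'],o['joints'])
f=grab_frame('wrist');pickle.dump(f,open('w1.pkl','wb'));cv2.imwrite('pics/w1.png',f['frame'][...,::-1])
cv2.imwrite('pics/w1o.png',ortho(f,.012,.41,.75,-.2,.2,1700)[...,::-1])
X=cloud(f);z=X[...,2]
tb=(X[...,0]>.4)&(X[...,0]<.9)&(abs(X[...,1])<.3)&(abs(z)<.02);print('tab',np.median(z[tb]))
m=((z>.007)&(X[...,0]>.4)&(X[...,0]<.76)&(abs(X[...,1])<.25)&(z<.1)).astype(np.uint8)
n,L,st,_=cv2.connectedComponentsWithStats(m)
for i in range(1,n):
    if st[i,4]<200: continue
    Y=X[L==i];c,wh,a=cv2.minAreaRect((Y[:,:2]*1000).astype(np.float32))
    print(st[i,:5],np.round(c,1),np.round(wh,1),round(a,1),np.round(Y.mean(0)*1000,1),Y[:,2].max().round(4))
    T=Y[Y[:,2]>.075]
    if len(T)>20: print('  handle top',T.mean(0))
E
```

```text
1.9833 [ 0.52987683 -0.0127085   0.30045548] [ 2.22868497e+00  2.21274126e+00 -4.99172910e-04] [-0.57865462  0.18224016  0.56285014  1.84480511 -0.10539901  1.14381035
  0.01324587]
tab -0.0008369270169425766
[ 233    3   53   58 2305] [461.3 134.5] [59.8 59.4] 44.6 [464.9 131.2  35.1] 0.0853
  handle top [0.46193502 0.13402988 0.08088967]
[ 360   21  116   39 1479] [647.3 125. ] [ 14.  140.1] 77.0 [645.8 124.8  11.5] 0.016
[ 351  122  117   44 1812] [646.7  -4.9] [150.1  40.4] 16.1 [6.472e+02 5.000e-01 1.100e+01] 0.0153
[ 241  133   51   52 1270] [463.9 -11.1] [61. 61.] 62.0 [460.8 -14.   22.4] 0.0372
[ 350  217  108   41 2874] [ 647.1 -129.6] [149.7  50.4] 6.8 [ 659.2 -127.    11.1] 0.0141
[ 242  224   51   56 1908] [ 457.1 -139.5] [59.8 60. ] 12.2 [ 459.6 -132.8   32. ] 0.085
  handle top [ 0.45783701 -0.13793625  0.080536  ]
[480 226  26  62 703] [ 752.1 -137.5] [80.5 15.4] 89.8 [ 750.7 -129.5   46.9] 0.0584
[271 307  74   9 248] [ 511.2 -242.6] [109.1  14.7] 0.0 [ 511.8 -241.8   13.5] 0.0157
```

View pics/w1o.png

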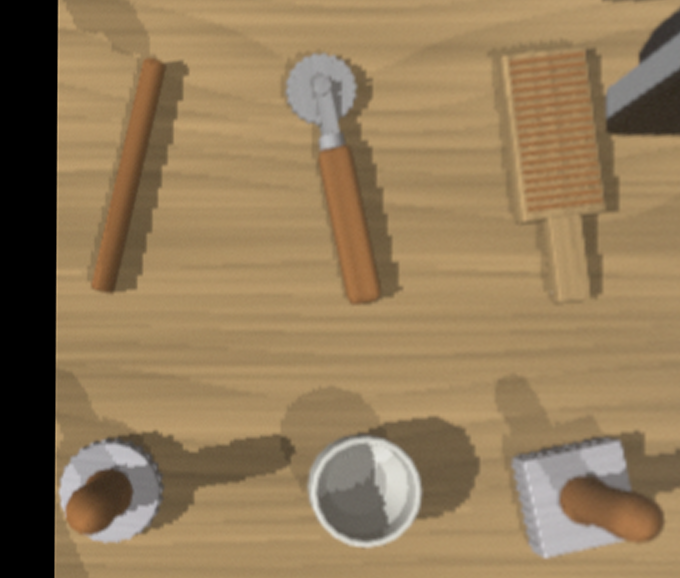

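The sizes match the depth rectangles. Board and dowel are accurate as measured. I took the wheel's yaw from the picture instead: disc at (321,88) and handle end at (364,300) give 11.5°. Bowl first.

```bash
python3 -c "
from h import *
plan([(.465,-.011,.16,12),(.465,-.011,.05,12),(.465,-.011,.006,12)])"
```

```text
(0.465, -0.011, 0.16, 12) off [-0.007 -0.43   0.934] rot [-0.    -0.    -0.106] rows>= 4.0
(0.465, -0.011, 0.05, 12) off [ 0.    -0.     0.733] rot [-0.  0. -0.] rows>= 3.0
(0.465, -0.011, 0.006, 12) off [ 0.    -0.     0.293] rot [ 0. -0.  0.] rows>= 2.0
```

>>> drive_tool(rows=[{"offset": [-0.003,-0.2,0.3],"rotation": [0,0,-0.05],"claw": 1},{"offset": [-0.007,-0.43,0.6],"rotation": [0,0,-0.106],"claw": 1},{"offset": [-0.007,-0.43,0.934],"rotation": [0,0,-0.106],"claw": 1},{"offset": [-0.007,-0.43,0.934],"rotation": [0,0,-0.106],"claw": 1},{"offset": [-0.007,-0.43,0.934],"rotation": [0,0,-0.106],"claw": 1},{"offset": [-0.007,-0.43,0.934],"rotation": [0,0,-0.106],"claw": 1}])

```text
clock: 2.53
tcp_pos: [0.4639, -0.0092, 0.1596]
orientation: [-1.972, -2.443, 0.004]
contact_force: [0.3, -1.2, 1.7]
grip_width: 0.0853
gripper_force: 0.0
```

>>> drive_tool(rows=[{"offset": [0,0,0.2],"rotation": [0,0,0],"claw": 1},{"offset": [0,0,0.4],"rotation": [0,0,0],"claw": 1},{"offset": [0,0,0.6],"rotation": [0,0,0],"claw": 1},{"offset": [0,0,0.733],"rotation": [0,0,0],"claw": 1},{"offset": [0,0,0.733],"rotation": [0,0,0],"claw": 1},{"offset": [0,0,0.733],"rotation": [0,0,0],"claw": 1}])

```text
clock: 3.03
tcp_pos: [0.4668, -0.0099, 0.0514]
orientation: [1.974, 2.443, 0.002]
contact_force: [-0.5, -0.9, 0.0]
grip_width: 0.0852
gripper_force: 0.0
```

```bash
python3 - <<'E'
from h import *
o=get_obs();print(o['clock'],o['tcp_pos'],o['orientation'])
f=grab_frame('wrist');cv2.imwrite('pics/w2.png',f['frame'][...,::-1])
plan([(.465,-.011,.006,12)])
E
```

```text
3.0333 [ 0.46683109 -0.00991245  0.05141669] [1.97448234e+00 2.44263718e+00 1.97493238e-03]
(0.465, -0.011, 0.006, 12) off [-0.003 -0.017  0.307] rot [ 0.002 -0.     0.001] rows>= 2.0
```

View pics/w2.png

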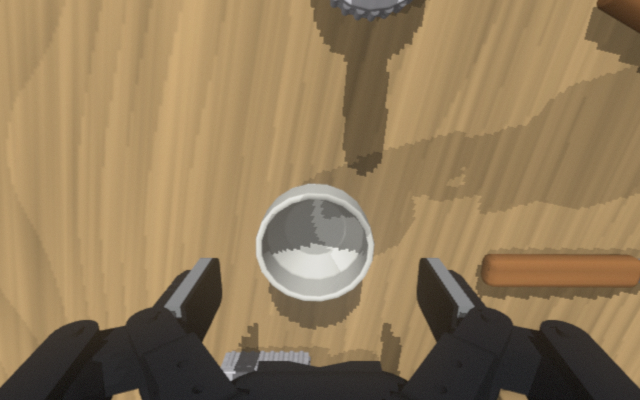

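The bowl at (315,245) sits midway between the pads, at 210 and 428. Descending and closing.

>>> drive_tool(force=30, rows=[{"offset": [0,-0.01,0.1],"rotation": [0,0,0],"claw": 1},{"offset": [0,-0.01,0.2],"rotation": [0,0,0],"claw": 1},{"offset": [0,-0.01,0.3],"rotation": [0,0,0],"claw": 1},{"offset": [0,-0.01,0.3],"rotation": [0,0,0],"claw": 1},{"offset": [0,-0.01,0.3],"rotation": [0,0,0],"claw": 0.6},{"offset": [0,-0.01,0.3],"rotation": [0,0,0],"claw": 0.5},{"offset": [0,-0.01,0.3],"rotation": [0,0,0],"claw": 0.4},{"offset": [0,-0.01,0.3],"rotation": [0,0,0],"claw": 0.3},{"offset": [0,-0.01,0.3],"rotation": [0,0,0],"claw": 0.3},{"offset": [0,-0.01,0.3],"rotation": [0,0,0],"claw": 0.3},{"offset": [0,-0.01,0.3],"rotation": [0,0,0],"claw": 0.3},{"offset": [0,-0.01,0.3],"rotation": [0,0,0],"claw": 0.3}])

```text
clock: 4.08
tcp_pos: [0.465, -0.0108, 0.0072]
orientation: [1.976, 2.44, 0.004]
contact_force: [-1.0, 0.0, 8.6]
grip_width: 0.0618
gripper_force: 30.6
```

>>> drive_tool(rows=[{"offset": [0,0,-0.05],"rotation": [0,0,0],"claw": 0.3},{"offset": [0,0,-0.15],"rotation": [0,0,0],"claw": 0.3},{"offset": [0,0,-0.3],"rotation": [0,0,0],"claw": 0.3},{"offset": [0,0,-0.5],"rotation": [0,0,0],"claw": 0.3},{"offset": [0,0,-0.7],"rotation": [0,0,0],"claw": 0.3},{"offset": [0,0,-0.9],"rotation": [0,0,0],"claw": 0.3},{"offset": [0,0,-1],"rotation": [0,0,0],"claw": 0.3},{"offset": [0,0,-1],"rotation": [0,0,0],"claw": 0.3}])

```text
clock: 4.75
tcp_pos: [0.4659, -0.0109, 0.1596]
orientation: [1.974, 2.438, 0.01]
contact_force: [-0.1, 0.5, -0.5]
grip_width: 0.0617
gripper_force: 33.2
```

```bash
python3 - <<'E'
from h import *
print(get_obs()['joints'])
plan([(.533,.317,.2,12)])
E
```

```text
[-0.56084443  0.23941297  0.52351111  2.14412269 -0.1706767   0.78869792
  0.27986249]
(0.533, 0.317, 0.2, 12) off [ 0.682  0.298 -0.087] rot [ 0.001 -0.     0.   ] rows>= 3.0
(0.533, 0.317, 0.2, 12) off [ 0.682  0.298 -0.088] rot [ 0.001 -0.     0.   ] rows>= 3.0
(0.533, 0.317, 0.2, 12) off [ 0.682  0.298 -0.089] rot [ 0.001 -0.     0.   ] rows>= 3.0
```

>>> drive_tool(rows=[{"offset": [0.1,0.04,-0.02],"rotation": [0,0,0],"claw": 0.3},{"offset": [0.3,0.13,-0.04],"rotation": [0,0,0],"claw": 0.3},{"offset": [0.5,0.22,-0.06],"rotation": [0,0,0],"claw": 0.3},{"offset": [0.682,0.298,-0.088],"rotation": [0,0,0],"claw": 0.3}])

```text
clock: 5.08
tcp_pos: [0.4855, 0.0998, 0.1685]
orientation: [-1.977, -2.441, 0.0]
contact_force: [0.4, -0.3, -1.6]
grip_width: 0.0615
gripper_force: 33.1
```

>>> drive_tool(rows=[{"offset": [0.2,0.09,-0.03],"rotation": [0,0,0],"claw": 0.3},{"offset": [0.4,0.18,-0.06],"rotation": [0,0,0],"claw": 0.3},{"offset": [0.682,0.298,-0.088],"rotation": [0,0,0],"claw": 0.3}])

```text
clock: 5.33
tcp_pos: [0.5072, 0.2029, 0.1814]
orientation: [1.98, 2.439, -0.002]
contact_force: [1.4, -0.2, -0.3]
grip_width: 0.0616
gripper_force: 33.1
```

>>> drive_tool(rows=[{"offset": [0.2,0.09,-0.03],"rotation": [0,0,0],"claw": 0.3},{"offset": [0.4,0.18,-0.06],"rotation": [0,0,0],"claw": 0.3},{"offset": [0.6,0.26,-0.08],"rotation": [0,0,0],"claw": 0.3},{"offset": [0.682,0.298,-0.088],"rotation": [0,0,0],"claw": 0.3},{"offset": [0.682,0.298,-0.088],"rotation": [0,0,0],"claw": 0.3},{"offset": [0.682,0.298,-0.088],"rotation": [0,0,0],"claw": 0.3}])

```text
clock: 5.83
tcp_pos: [0.5293, 0.3126, 0.1938]
orientation: [1.975, 2.443, -0.003]
contact_force: [-0.5, -0.5, -2.1]
grip_width: 0.0613
gripper_force: 33.1
```

```bash
python3 - <<'E'
from h import *
import pickle
o=get_obs();print(o['clock'],o['tcp_pos'],o['orientation'],o['joints'],o['grip_width'])
f=grab_frame('wrist');pickle.dump(f,open('w3.pkl','wb'))
cv2.imwrite('pics/w3.png',f['frame'][...,::-1])
X=cloud(f);z=X[...,2]
tb=(abs(z)<.004);print('tab',np.median(z[tb]))
m=((z>.012)&(z<.03)&(X[...,0]>.3)&(X[...,0]<.7)&(X[...,1]>.2)&(X[...,1]<.5)).astype(np.uint8)
n,L,st,_=cv2.connectedComponentsWithStats(m)
for i in range(1,n):
    if st[i,4]<150: continue
    Y=X[L==i];c,wh,a=cv2.minAreaRect((Y[:,:2]*1000).astype(np.float32))
    print(st[i,:5],np.round(c,1),np.round(wh,1),round(a,1),np.round(Y.mean(0)*1000,1),Y[:,2].max().round(4))
s=pickle.load(open('side0.pkl','rb'))
cv2.imwrite('pics/tr.png',np.hstack([ortho(s,.018,.37,.67,.2,.48,1300),ortho(f,.018,.37,.67,.2,.48,1300)])[...,::-1])
E
```

```text
5.8333 [0.52931102 0.31258554 0.19379658] [ 1.97496677  2.44297927 -0.00258388] [-0.94267516  0.43706818  0.41034196  1.76463041 -0.20347239  0.9833867
 -0.24203469] 0.06133810084051977
tab -0.0005458582427450907
[ 171   45  287  189 5775] [518.7 340.4] [252.5 177.9] 12.2 [513.8 361.9  16.3] 0.0197
[502  92  36  20 524] [687.2 419. ] [26.8 14.9] 6.9 [686.2 418.8  27.9] 0.03
```

View pics/tr.png

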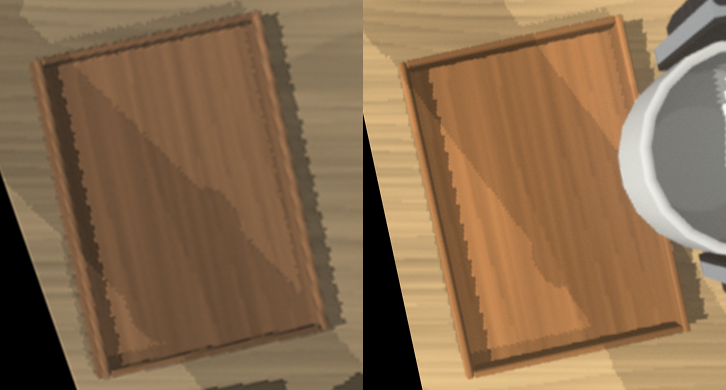

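```bash
python3 - <<'E'
from h import *
plan([(.564,.393,.1,12.2),(.564,.393,.03,12.2),(.564,.393,.0122,12.2)])
E
```

```text
(0.564, 0.393, 0.1, 12.2) off [0.487 0.339 0.625] rot [-0.001  0.001 -0.002] rows>= 4.0
(0.564, 0.393, 0.03, 12.2) off [ 0.    -0.     0.467] rot [ 0.  0. -0.] rows>= 2.0
(0.564, 0.393, 0.0122, 12.2) off [-0.    -0.     0.119] rot [0. 0. 0.] rows>= 1.0
```

>>> drive_tool(rows=[{"offset": [0.15,0.1,0],"rotation": [0,0,0],"claw": 0.3},{"offset": [0.35,0.24,0.1],"rotation": [0,0,0],"claw": 0.3},{"offset": [0.487,0.339,0.3],"rotation": [0,0,0],"claw": 0.3},{"offset": [0.487,0.339,0.5],"rotation": [0,0,0],"claw": 0.3},{"offset": [0.487,0.339,0.625],"rotation": [0,0,0],"claw": 0.3},{"offset": [0.487,0.339,0.8],"rotation": [0,0,0],"claw": 0.3},{"offset": [0.487,0.339,0.95],"rotation": [0,0,0],"claw": 0.3},{"offset": [0.487,0.339,1],"rotation": [0,0,0],"claw": 0.3},{"offset": [0.487,0.339,1],"rotation": [0,0,0],"claw": 0.3},{"offset": [0.487,0.339,1],"rotation": [0,0,0],"claw": 0.3}])

```text
clock: 6.72
tcp_pos: [0.565, 0.3936, 0.0451]
orientation: [1.978, 2.44, -0.0]
contact_force: [-0.5, 0.3, -0.6]
grip_width: 0.0616
gripper_force: 33.3
```

```bash
python3 - <<'E'
from h import *
plan([(.564,.393,.0122,12.2)])
E
```

```text
(0.564, 0.393, 0.0122, 12.2) off [-0.002 -0.007  0.22 ] rot [ 0.     0.    -0.002] rows>= 1.0
```

>>> drive_tool(rows=[{"offset": [0,0,0.06],"rotation": [0,0,0],"claw": 0.3},{"offset": [0,0,0.12],"rotation": [0,0,0],"claw": 0.3},{"offset": [0,0,0.17],"rotation": [0,0,0],"claw": 0.3},{"offset": [0,0,0.2],"rotation": [0,0,0],"claw": 0.3},{"offset": [0,0,0.21],"rotation": [0,0,0],"claw": 0.3},{"offset": [0,0,0.21],"rotation": [0,0,0],"claw": 0.3},{"offset": [0,0,0.21],"rotation": [0,0,0],"claw": 0.3}])

```text
clock: 7.3
tcp_pos: [0.5645, 0.3949, 0.0129]
orientation: [1.976, 2.442, 0.0]
contact_force: [-0.1, 0.9, -1.1]
grip_width: 0.0619
gripper_force: 33.3
```

>>> drive_tool(rows=[{"offset": [0,0,0.008],"rotation": [0,0,0],"claw": 0.3},{"offset": [0,0,0.008],"rotation": [0,0,0],"claw": 0.3},{"offset": [0,0,0.008],"rotation": [0,0,0],"claw": 0.3}])

```text
clock: 7.55
tcp_pos: [0.5646, 0.395, 0.0124]
orientation: [1.976, 2.442, 0.001]
contact_force: [-1.2, -1.3, 4.5]
grip_width: 0.0615
gripper_force: 33.7
```

Contact at 4.5 N. Releasing and rising.

>>> drive_tool(rows=[{"offset": [0,0,0],"rotation": [0,0,0],"claw": 0.75},{"offset": [0,0,0],"rotation": [0,0,0],"claw": 0.8},{"offset": [0,0,0],"rotation": [0,0,0],"claw": 0.88},{"offset": [0,0,0],"rotation": [0,0,0],"claw": 0.88},{"offset": [0,0,-0.1],"rotation": [0,0,0],"claw": 0.88},{"offset": [0,0,-0.3],"rotation": [0,0,0],"claw": 0.88},{"offset": [0,0,-0.55],"rotation": [0,0,0],"claw": 0.88},{"offset": [0,0,-0.8],"rotation": [0,0,0],"claw": 0.88},{"offset": [0,0,-1],"rotation": [0,0,0],"claw": 0.88},{"offset": [0,0,-1],"rotation": [0,0,0],"claw": 0.88}])

```text
clock: 8.38
tcp_pos: [0.5684, 0.3967, 0.1707]
orientation: [1.976, 2.439, 0.02]
contact_force: [1.4, -0.2, 1.0]
grip_width: 0.0749
gripper_force: 0.0
```

```bash
python3 - <<'E'
from h import *
import pickle
o=get_obs();print(o['clock'],o['tcp_pos'])
f=grab_frame('wrist');X=cloud(f);z=X[...,2]
m=(z>.032)&(z<.06)&(np.hypot(X[...,0]-.564,X[...,1]-.394)<.06)
Y=X[m];c,wh,a=cv2.minAreaRect((Y[:,:2]*1000).astype(np.float32));print(c,wh,Y[:,2].max(),Y[:,2].mean())
plan([(.4577,-.1388,.18,12.2),(.4577,-.1388,.1,12.2),(.4577,-.1388,.036,12.2)])
E
```

```text
8.3833 [0.56837972 0.39673768 0.17071818]
(564.27587890625, 394.65362548828125) (60.874473571777344, 61.08660125732422) 0.042126609806390325 0.03877169218959057
(0.4577, -0.1388, 0.18, 12.2) off [-0.834 -0.363 -0.027] rot [ 0.001 -0.001 -0.   ] rows>= 4.0
(0.4577, -0.1388, 0.18, 12.2) off [-0.834 -0.364 -0.026] rot [ 0.001 -0.001 -0.   ] rows>= 4.0
(0.4577, -0.1388, 0.18, 12.2) off [-0.833 -0.365 -0.024] rot [ 0.001 -0.001 -0.   ] rows>= 4.0
(0.4577, -0.1388, 0.18, 12.2) off [-0.833 -0.366 -0.023] rot [ 0.001 -0.001 -0.   ] rows>= 4.0
(0.4577, -0.1388, 0.1, 12.2) off [ 0.    -0.     0.533] rot [ 0. -0.  0.] rows>= 2.0
(0.4577, -0.1388, 0.036, 12.2) off [ 0.    -0.     0.427] rot [0. 0. 0.] rows>= 2.0
```

>>> drive_tool(rows=[{"offset": [-0.3,-0.13,-0.02],"rotation": [0,0,0],"claw": 0.7},{"offset": [-0.834,-0.363,-0.04],"rotation": [0,0,0],"claw": 0.7},{"offset": [-0.834,-0.363,-0.04],"rotation": [0,0,0],"claw": 0.7},{"offset": [-0.834,-0.363,-0.04],"rotation": [0,0,0],"claw": 0.7}])

```text
clock: 8.77
tcp_pos: [0.5361, 0.2528, 0.1675]
orientation: [1.985, 2.434, -0.007]
contact_force: [0.6, -0.5, 1.1]
grip_width: 0.06
gripper_force: 0.0
```

>>> drive_tool(rows=[{"offset": [-0.834,-0.363,-0.04],"rotation": [0,0,0],"claw": 0.7},{"offset": [-0.834,-0.363,-0.04],"rotation": [0,0,0],"claw": 0.7},{"offset": [-0.834,-0.363,-0.04],"rotation": [0,0,0],"claw": 0.7},{"offset": [-0.834,-0.363,-0.04],"rotation": [0,0,0],"claw": 0.7}])

```text
clock: 9.1
tcp_pos: [0.5081, 0.1199, 0.1736]
orientation: [-1.986, -2.434, 0.005]
contact_force: [0.5, -0.7, 0.0]
grip_width: 0.0598
gripper_force: 0.0
```

>>> drive_tool(rows=[{"offset": [-0.834,-0.363,-0.03],"rotation": [0,0,0],"claw": 0.7},{"offset": [-0.834,-0.363,-0.03],"rotation": [0,0,0],"claw": 0.7},{"offset": [-0.834,-0.363,-0.03],"rotation": [0,0,0],"claw": 0.7},{"offset": [-0.834,-0.363,-0.03],"rotation": [0,0,0],"claw": 0.7}])

```text
clock: 9.43
tcp_pos: [0.4806, -0.0128, 0.1783]
orientation: [-1.986, -2.434, 0.003]
contact_force: [-0.1, -0.7, -0.7]
grip_width: 0.0601
gripper_force: 0.0
```

>>> drive_tool(rows=[{"offset": [-0.2,-0.09,0],"rotation": [0,0,0],"claw": 0.7},{"offset": [-0.4,-0.18,0],"rotation": [0,0,0],"claw": 0.7},{"offset": [-0.6,-0.27,0],"rotation": [0,0,0],"claw": 0.7},{"offset": [-0.833,-0.36,0],"rotation": [0,0,0],"claw": 0.7},{"offset": [-0.833,-0.36,0],"rotation": [0,0,0],"claw": 0.7},{"offset": [-0.833,-0.36,0],"rotation": [0,0,0],"claw": 0.7},{"offset": [-0.833,-0.36,0],"rotation": [0,0,0],"claw": 0.7},{"offset": [-0.833,-0.36,0],"rotation": [0,0,0],"claw": 0.7}])

```text
clock: 10.1
tcp_pos: [0.4563, -0.1383, 0.178]
orientation: [-1.973, -2.444, -0.0]
contact_force: [0.6, 0.8, 0.4]
grip_width: 0.0593
gripper_force: 0.0
```

```bash
python3 - <<'E'
from h import *
o=get_obs();print(o['clock'],o['tcp_pos'],o['orientation'],o['qvel'].round(3),o['grip_width'],o['joints'])
f=grab_frame('wrist');X=cloud(f);z=X[...,2]
m=(z>.07)&(z<.09)&(np.hypot(X[...,0]-.4577,X[...,1]+.1388)<.03)
print(X[m].mean(0),cv2.minAreaRect((X[m][:,:2]*1000).astype(np.float32)))
plan([(.4577,-.1388,.036,12.2)])
E
```

```text
10.1 [ 0.45633517 -0.13827037  0.17801779] [-1.97338249e+00 -2.44350392e+00 -1.86514034e-04] [-0.009  0.001  0.    -0.001  0.001  0.     0.004] 0.05925115239364229 [-0.33589522  0.23838459  0.58228637  2.10098869 -0.17451241  0.84858515
  0.56147072]
[ 0.45662605 -0.13806644  0.07978292] ((456.94708251953125, -139.55218505859375), (23.420879364013672, 23.748523712158203), 55.4931526184082)
(0.4577, -0.1388, 0.036, 12.2) off [-0.007  0.008  0.947] rot [-0. -0. -0.] rows>= 4.0
```

>>> drive_tool(force=40, rows=[{"offset": [-0.007,0.004,0.2],"rotation": [0,0,0],"claw": 0.7},{"offset": [-0.007,0.004,0.4],"rotation": [0,0,0],"claw": 0.7},{"offset": [-0.007,0.004,0.6],"rotation": [0,0,0],"claw": 0.7},{"offset": [-0.007,0.004,0.8],"rotation": [0,0,0],"claw": 0.7},{"offset": [-0.007,0.004,0.9],"rotation": [0,0,0],"claw": 0.7},{"offset": [-0.007,0.004,0.95],"rotation": [0,0,0],"claw": 0.7},{"offset": [-0.007,0.004,0.95],"rotation": [0,0,0],"claw": 0.7},{"offset": [-0.007,0.004,0.95],"rotation": [0,0,0],"claw": 0.7},{"offset": [-0.007,0.004,0.95],"rotation": [0,0,0],"claw": 0.4},{"offset": [-0.007,0.004,0.95],"rotation": [0,0,0],"claw": 0.2},{"offset": [-0.007,0.004,0.95],"rotation": [0,0,0],"claw": 0.1},{"offset": [-0.007,0.004,0.95],"rotation": [0,0,0],"claw": 0},{"offset": [-0.007,0.004,0.95],"rotation": [0,0,0],"claw": 0},{"offset": [-0.007,0.004,0.95],"rotation": [0,0,0],"claw": 0},{"offset": [-0.007,0.004,0.95],"rotation": [0,0,0],"claw": 0}])

```text
clock: 11.4
tcp_pos: [0.4577, -0.1406, 0.0368]
orientation: [1.975, 2.441, 0.002]
contact_force: [-0.4, 0.7, 6.5]
grip_width: 0.0217
gripper_force: 38.8
```

>>> drive_tool(rows=[{"offset": [0,0,-0.05],"rotation": [0,0,0],"claw": 0},{"offset": [0,0,-0.15],"rotation": [0,0,0],"claw": 0},{"offset": [0,0,-0.3],"rotation": [0,0,0],"claw": 0},{"offset": [0,0,-0.5],"rotation": [0,0,0],"claw": 0},{"offset": [0,0,-0.7],"rotation": [0,0,0],"claw": 0},{"offset": [0,0,-0.9],"rotation": [0,0,0],"claw": 0},{"offset": [0,0,-1],"rotation": [0,0,0],"claw": 0},{"offset": [0,0,-1],"rotation": [0,0,0],"claw": 0},{"offset": [0,0,-1],"rotation": [0,0,0],"claw": 0}])

```text
clock: 12.15
tcp_pos: [0.4571, -0.1405, 0.1866]
orientation: [1.975, 2.441, 0.003]
contact_force: [-0.9, 0.6, -1.3]
grip_width: 0.0221
gripper_force: 39.3
```

```bash
python3 - <<'E'
from h import *
plan([(.456,.370,.2,12.2)])
E
```

```text
(0.456, 0.37, 0.2, 12.2) off [ 0.832  0.176 -0.022] rot [ 0. -0. -0.] rows>= 4.0
(0.456, 0.37, 0.2, 12.2) off [ 0.832  0.176 -0.022] rot [ 0. -0. -0.] rows>= 4.0
(0.456, 0.37, 0.2, 12.2) off [ 0.832  0.177 -0.022] rot [ 0. -0. -0.] rows>= 4.0
(0.456, 0.37, 0.2, 12.2) off [ 0.832  0.177 -0.022] rot [ 0. -0. -0.] rows>= 4.0
```

>>> drive_tool(rows=[{"offset": [0.08,0.02,0],"rotation": [0,0,0],"claw": 0},{"offset": [0.25,0.05,-0.01],"rotation": [0,0,0],"claw": 0},{"offset": [0.45,0.1,-0.02],"rotation": [0,0,0],"claw": 0},{"offset": [0.65,0.14,-0.02],"rotation": [0,0,0],"claw": 0},{"offset": [0.832,0.176,-0.022],"rotation": [0,0,0],"claw": 0}])

```text
clock: 12.57
tcp_pos: [0.4552, -0.0116, 0.1877]
orientation: [-1.975, -2.44, 0.003]
contact_force: [0.2, -0.5, -0.8]
grip_width: 0.0222
gripper_force: 39.3
```

>>> drive_tool(rows=[{"offset": [0.2,0.04,0],"rotation": [0,0,0],"claw": 0},{"offset": [0.4,0.08,-0.01],"rotation": [0,0,0],"claw": 0},{"offset": [0.6,0.13,-0.02],"rotation": [0,0,0],"claw": 0},{"offset": [0.832,0.176,-0.022],"rotation": [0,0,0],"claw": 0}])

```text
clock: 12.9
tcp_pos: [0.4554, 0.1148, 0.1911]
orientation: [-1.978, -2.44, 0.004]
contact_force: [1.0, 0.0, -1.2]
grip_width: 0.0222
gripper_force: 39.3
```

>>> drive_tool(rows=[{"offset": [0.2,0.04,0],"rotation": [0,0,0],"claw": 0},{"offset": [0.4,0.08,-0.01],"rotation": [0,0,0],"claw": 0},{"offset": [0.6,0.13,-0.02],"rotation": [0,0,0],"claw": 0},{"offset": [0.832,0.176,-0.022],"rotation": [0,0,0],"claw": 0}])

```text
clock: 13.23
tcp_pos: [0.4554, 0.242, 0.1942]
orientation: [-1.978, -2.44, 0.005]
contact_force: [0.7, -0.3, -1.5]
grip_width: 0.0222
gripper_force: 39.3
```

>>> drive_tool(rows=[{"offset": [0.2,0.04,0],"rotation": [0,0,0],"claw": 0},{"offset": [0.4,0.08,-0.01],"rotation": [0,0,0],"claw": 0},{"offset": [0.6,0.13,-0.02],"rotation": [0,0,0],"claw": 0},{"offset": [0.77,0.165,-0.022],"rotation": [0,0,0],"claw": 0},{"offset": [0.832,0.176,-0.022],"rotation": [0,0,0],"claw": 0},{"offset": [0.832,0.176,-0.022],"rotation": [0,0,0],"claw": 0},{"offset": [0.832,0.176,-0.022],"rotation": [0,0,0],"claw": 0}])

```text
clock: 13.82
tcp_pos: [0.4555, 0.3683, 0.1973]
orientation: [1.976, 2.442, -0.005]
contact_force: [0.1, -0.2, -1.2]
grip_width: 0.0218
gripper_force: 39.3
```

```bash
python3 - <<'E'
from h import *
o=get_obs();print(o['joints'])
f=grab_frame('wrist');cv2.imwrite('pics/w4.png',f['frame'][...,::-1])
plan([(.456,.370,.06,12.2)])
E
```

```text
[-1.05667718  0.37900285  0.3463613   1.82618865 -0.15225492  0.96580484
 -0.43553425]
(0.456, 0.37, 0.06, 12.2) off [0.02  0.006 0.918] rot [-0.001  0.001 -0.002] rows>= 4.0
```

View pics/w4.png

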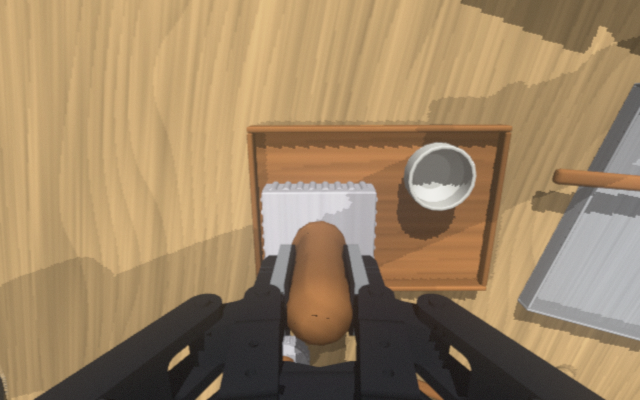

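The stamp hangs upright and square to the tray, with its cutter at (262–376, 190). The bowl stands at (440,177). Lowering.

>>> drive_tool(rows=[{"offset": [0.02,0.006,0.15],"rotation": [0,0,0],"claw": 0},{"offset": [0.02,0.006,0.35],"rotation": [0,0,0],"claw": 0},{"offset": [0.02,0.006,0.55],"rotation": [0,0,0],"claw": 0},{"offset": [0.02,0.006,0.75],"rotation": [0,0,0],"claw": 0},{"offset": [0.02,0.006,0.9],"rotation": [0,0,0],"claw": 0},{"offset": [0.02,0.006,0.98],"rotation": [0,0,0],"claw": 0},{"offset": [0.02,0.006,0.99],"rotation": [0,0,0],"claw": 0},{"offset": [0.02,0.006,0.99],"rotation": [0,0,0],"claw": 0},{"offset": [0.02,0.006,0.99],"rotation": [0,0,0],"claw": 0}])

```text
clock: 14.62
tcp_pos: [0.4575, 0.3727, 0.0518]
orientation: [1.977, 2.441, 0.003]
contact_force: [-0.9, -0.2, -0.8]
grip_width: 0.0222
gripper_force: 39.4
```

>>> drive_tool(rows=[{"offset": [0,0,0.02],"rotation": [0,0,0],"claw": 0},{"offset": [0,0,0.035],"rotation": [0,0,0],"claw": 0},{"offset": [0,0,0.035],"rotation": [0,0,0],"claw": 0},{"offset": [0,0,0.035],"rotation": [0,0,0],"claw": 0}])

```text
clock: 14.95
tcp_pos: [0.4564, 0.3729, 0.0456]
orientation: [-1.976, -2.442, -0.001]
contact_force: [0.9, -0.8, -1.3]
grip_width: 0.0222
gripper_force: 39.4
```

>>> drive_tool(rows=[{"offset": [0,0,0.012],"rotation": [0,0,0],"claw": 0},{"offset": [0,0,0.022],"rotation": [0,0,0],"claw": 0},{"offset": [0,0,0.022],"rotation": [0,0,0],"claw": 0},{"offset": [0,0,0.022],"rotation": [0,0,0],"claw": 0}])

```text
clock: 15.28
tcp_pos: [0.4564, 0.3729, 0.0419]
orientation: [-1.976, -2.442, -0.0]
contact_force: [-0.2, -0.3, -0.0]
grip_width: 0.022
gripper_force: 39.6
```

>>> drive_tool(rows=[{"offset": [0,0,0.005],"rotation": [0,0,0],"claw": 0},{"offset": [0,0,0.005],"rotation": [0,0,0],"claw": 0},{"offset": [0,0,0.005],"rotation": [0,0,0],"claw": 0}])

```text
clock: 15.53
tcp_pos: [0.4564, 0.3729, 0.0419]
orientation: [-1.976, -2.442, -0.001]
contact_force: [-2.3, -1.0, 7.8]
grip_width: 0.0221
gripper_force: 40.4
```

Contact at 7.8 N. Release, then go for the wheel.

>>> drive_tool(rows=[{"offset": [0,0,0],"rotation": [0,0,0],"claw": 0.3},{"offset": [0,0,0],"rotation": [0,0,0],"claw": 0.45},{"offset": [0,0,0],"rotation": [0,0,0],"claw": 0.55},{"offset": [0,0,0],"rotation": [0,0,0],"claw": 0.55},{"offset": [0,0,-0.1],"rotation": [0,0,0],"claw": 0.55},{"offset": [0,0,-0.3],"rotation": [0,0,0],"claw": 0.55},{"offset": [0,0,-0.55],"rotation": [0,0,0],"claw": 0.55},{"offset": [0,0,-0.8],"rotation": [0,0,0],"claw": 0.55},{"offset": [0,0,-0.95],"rotation": [0,0,0],"claw": 0.55},{"offset": [0,0,-0.95],"rotation": [0,0,0],"claw": 0.55},{"offset": [0,0,-0.95],"rotation": [0,0,0],"claw": 0.55}])

```text
clock: 16.45
tcp_pos: [0.457, 0.3733, 0.185]
orientation: [1.976, 2.442, 0.005]
contact_force: [0.3, 0.7, -0.2]
grip_width: 0.0469
gripper_force: 0.0
```

```bash
python3 - <<'E'
from h import *
o=get_obs();print(o['clock'],o['joints'])
f=grab_frame('wrist');X=cloud(f);z=X[...,2]
m=(z>.075)&(z<.1)&(np.hypot(X[...,0]-.4565,X[...,1]-.373)<.03)
print(X[m].mean(0),X[m][:,2].max())
plan([(.6455,.0005,.16,101.5)])
E
```

```text
16.45 [-1.05829356  0.3972631   0.3457001   1.83224196 -0.16405509  0.93671318
 -0.4302676 ]
[0.45537118 0.37532921 0.08476573] 0.08974057591667459
(0.6455, 0.0005, 0.16, 101.5) off [-0.897  0.239  0.052] rot [ 0.   -0.   -0.26] rows>= 5.0
(0.6455, 0.0005, 0.16, 101.5) off [-0.897 -0.238  0.052] rot [ 0.   -0.   -0.26] rows>= 5.0
(0.6455, 0.0005, 0.16, 101.5) off [-0.66  -0.653  0.052] rot [ 0.   -0.   -0.26] rows>= 5.0
```

>>> drive_tool(rows=[{"offset": [-0.4,0.1,0.02],"rotation": [0,0,-0.1],"claw": 0.55},{"offset": [-0.897,0.239,0.052],"rotation": [0,0,-0.26],"claw": 0.55},{"offset": [-0.897,0.239,0.052],"rotation": [0,0,-0.26],"claw": 0.55},{"offset": [-0.897,0.239,0.052],"rotation": [0,0,-0.26],"claw": 0.55},{"offset": [-0.897,0.239,0.052],"rotation": [0,0,-0.26],"claw": 0.55},{"offset": [-0.897,0.239,0.052],"rotation": [0,0,-0.26],"claw": 0.55}])

```text
clock: 17.0
tcp_pos: [0.5192, 0.2461, 0.1739]
orientation: [-1.285, -2.865, 0.005]
contact_force: [-0.1, 1.3, -0.0]
grip_width: 0.047
gripper_force: 0.0
```

>>> drive_tool(rows=[{"offset": [-0.897,-0.238,0.052],"rotation": [0,0,-0.26],"claw": 0.55},{"offset": [-0.897,-0.238,0.052],"rotation": [0,0,-0.26],"claw": 0.55},{"offset": [-0.897,-0.238,0.052],"rotation": [0,0,-0.26],"claw": 0.55},{"offset": [-0.897,-0.238,0.052],"rotation": [0,0,-0.26],"claw": 0.55},{"offset": [-0.897,-0.238,0.052],"rotation": [0,0,-0.26],"claw": 0.55}])

```text
clock: 17.42
tcp_pos: [0.5837, 0.1187, 0.1665]
orientation: [-0.505, -3.1, 0.006]
contact_force: [0.4, 0.4, -0.6]
grip_width: 0.047
gripper_force: 0.0
```

>>> drive_tool(rows=[{"offset": [-0.66,-0.653,0.052],"rotation": [0,0,-0.26],"claw": 0.55},{"offset": [-0.66,-0.653,0.052],"rotation": [0,0,-0.26],"claw": 0.55},{"offset": [-0.66,-0.653,0.052],"rotation": [0,0,-0.26],"claw": 0.55},{"offset": [-0.66,-0.653,0.052],"rotation": [0,0,-0.26],"claw": 0.55},{"offset": [-0.66,-0.653,0.052],"rotation": [0,0,-0.26],"claw": 0.55},{"offset": [-0.66,-0.653,0.052],"rotation": [0,0,-0.26],"claw": 0.55},{"offset": [-0.66,-0.653,0.052],"rotation": [0,0,-0.26],"claw": 0.55},{"offset": [-0.66,-0.653,0.052],"rotation": [0,0,-0.26],"claw": 0.55}])

```text
clock: 18.08
tcp_pos: [0.6449, 0.0032, 0.1596]
orientation: [0.314, -3.125, -0.002]
contact_force: [-1.2, -0.8, 0.5]
grip_width: 0.047
gripper_force: 0.0
```

```bash
python3 - <<'E'
from h import *
import pickle
o=get_obs();print(o['clock'],o['tcp_pos'],o['joints'])
f=grab_frame('wrist');X=cloud(f);z=X[...,2]
print('tab',np.median(z[abs(z)<.005]))
def ax(lo,hi):
    m=(z>.007)&(z<.03)&(X[...,0]>lo)&(X[...,0]<hi)&(abs(X[...,1])<.05)&(f['z_map']>.1)
    Y=X[m];return Y
Y=ax(.55,.65);(c,wh,a)=cv2.minAreaRect((Y[:,:2]*1000).astype(np.float32));print(c,wh,a,np.ptp(Y[:,2]))
Y=ax(.675,.74);(c,wh,a)=cv2.minAreaRect((Y[:,:2]*1000).astype(np.float32));print(c,wh,a)
plan([(.6455,.0005,.05,101.5),(.6455,.0005,.003,101.5)])
cv2.imwrite('pics/w5.png',f['frame'][...,::-1])
E
```

```text
18.0833 [0.64491684 0.00316952 0.15959004] [-0.1667639   0.49910746  0.09032935  1.70185308 -0.05491942  0.94434689
  1.71622202]
tab -0.0009686711422611855
(612.4484252929688, -8.282447814941406) (79.74667358398438, 19.663698196411133) 11.803436279296875 0.008243287361949158
(699.8875122070312, 10.25423812866211) (41.23365783691406, 41.32496643066406) 58.920265197753906
(0.6455, 0.0005, 0.05, 101.5) off [-0.    -0.018  0.732] rot [ 0.001 -0.     0.   ] rows>= 3.0
(0.6455, 0.0005, 0.003, 101.5) off [-0.    -0.     0.313] rot [ 0. -0.  0.] rows>= 2.0
```

View pics/w5.png

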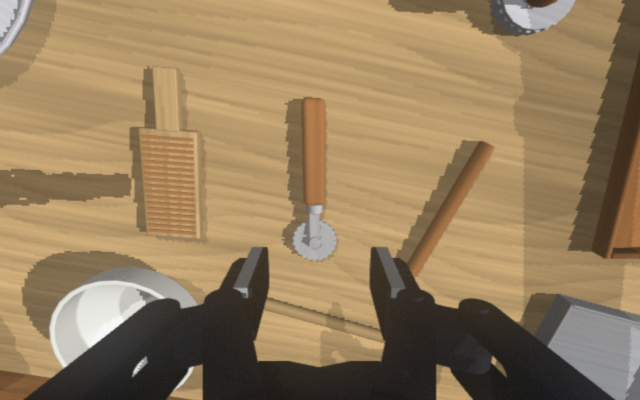

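Wheel handle at (314,150) and disc at (315,241), nearly centred between the pads. I'll shift -4 mm in y and descend.

>>> drive_tool(force=40, rows=[{"offset": [0,-0.028,0.2],"rotation": [0,0,0],"claw": 0.5},{"offset": [0,-0.028,0.4],"rotation": [0,0,0],"claw": 0.5},{"offset": [0,-0.028,0.6],"rotation": [0,0,0],"claw": 0.5},{"offset": [0,-0.028,0.8],"rotation": [0,0,0],"claw": 0.5},{"offset": [0,-0.028,0.9],"rotation": [0,0,0],"claw": 0.5},{"offset": [0,-0.028,0.95],"rotation": [0,0,0],"claw": 0.5},{"offset": [0,-0.028,0.95],"rotation": [0,0,0],"claw": 0.5},{"offset": [0,-0.028,0.95],"rotation": [0,0,0],"claw": 0.5}])

```text
clock: 18.8
tcp_pos: [0.6469, -0.0029, 0.0184]
orientation: [-0.313, 3.125, 0.0]
contact_force: [0.8, 0.3, 0.9]
grip_width: 0.0426
gripper_force: 0.0
```

```bash
python3 - <<'E'
from h import *
o=get_obs();print(o['clock'],o['tcp_pos'],o['qvel'].round(3))
plan([(.6457,-.001,.003,101.5)])
E
```

```text
18.8 [ 0.64689938 -0.00291473  0.01838619] [ 0.006 -0.023  0.002 -0.013  0.001  0.     0.003]
(0.6457, -0.001, 0.003, 101.5) off [0.005 0.014 0.103] rot [ 0.  0. -0.] rows>= 1.0
```

>>> drive_tool(force=40, rows=[{"offset": [0.004,0.01,0.05],"rotation": [0,0,0],"claw": 0.5},{"offset": [0.004,0.01,0.085],"rotation": [0,0,0],"claw": 0.5},{"offset": [0.004,0.01,0.1],"rotation": [0,0,0],"claw": 0.5},{"offset": [0.004,0.01,0.1],"rotation": [0,0,0],"claw": 0.5},{"offset": [0.004,0.01,0.1],"rotation": [0,0,0],"claw": 0.3},{"offset": [0.004,0.01,0.1],"rotation": [0,0,0],"claw": 0.2},{"offset": [0.004,0.01,0.1],"rotation": [0,0,0],"claw": 0.1},{"offset": [0.004,0.01,0.1],"rotation": [0,0,0],"claw": 0},{"offset": [0.004,0.01,0.1],"rotation": [0,0,0],"claw": 0},{"offset": [0.004,0.01,0.1],"rotation": [0,0,0],"claw": 0},{"offset": [0.004,0.01,0.1],"rotation": [0,0,0],"claw": 0}])

```text
clock: 19.72
tcp_pos: [0.646, -0.0025, 0.0032]
orientation: [-0.312, 3.125, -0.0]
contact_force: [-0.9, -0.6, 4.5]
grip_width: 0.019
gripper_force: 40.3
```

>>> drive_tool(rows=[{"offset": [0,0,-0.05],"rotation": [0,0,0],"claw": 0},{"offset": [0,0,-0.15],"rotation": [0,0,0],"claw": 0},{"offset": [0,0,-0.3],"rotation": [0,0,0],"claw": 0},{"offset": [0,0,-0.5],"rotation": [0,0,0],"claw": 0},{"offset": [0,0,-0.7],"rotation": [0,0,0],"claw": 0},{"offset": [0,0,-0.85],"rotation": [0,0,0],"claw": 0},{"offset": [0,0,-0.9],"rotation": [0,0,0],"claw": 0},{"offset": [0,0,-0.9],"rotation": [0,0,0],"claw": 0},{"offset": [0,0,-0.9],"rotation": [0,0,0],"claw": 0}])

```text
clock: 20.47
tcp_pos: [0.645, -0.0023, 0.1371]
orientation: [0.312, -3.125, -0.0]
contact_force: [-0.7, 0.4, -1.2]
grip_width: 0.0185
gripper_force: 39.6
```

```bash
python3 - <<'E'
from h import *
f=grab_frame('wrist');cv2.imwrite('pics/w6.png',f['frame'][...,::-1])
X=cloud(f);p,R=cur();print(p)
L=(X-p)@R   # tool coords
m=(L[...,2]>-.03)&(L[...,2]<.02)&(abs(L[...,1])<.03)&(abs(L[...,0])<.1)
for lo,hi in [(-.08,-.04),(.02,.05),(.05,.09)]:
    Y=L[m&(L[...,0]>lo)&(L[...,0]<hi)]
    if len(Y): print(lo,len(Y),np.round(np.median(Y,0)*1000,1),np.ptp(Y[:,0]))
plan([(.530,.2897,.13,102.2)])
E
```

```text
[ 0.64438764 -0.00234734  0.13615627]
-0.08 1453 [-46.6  -0.1  -5.4] 0.015291573784453484
0.02 3275 [ 35.8  -0.1 -10.2] 0.029969355454377768
0.05 2961 [ 61.8   0.2 -10.1] 0.023506083438014518
(0.53, 0.2897, 0.13, 102.2) off [0.121 0.686 0.014] rot [ 0.    -0.    -0.002] rows>= 3.0
(0.53, 0.2897, 0.13, 102.2) off [0.117 0.687 0.014] rot [ 0.    -0.    -0.002] rows>= 3.0
(0.53, 0.2897, 0.13, 102.2) off [0.114 0.688 0.014] rot [ 0.    -0.    -0.002] rows>= 3.0
```

View pics/w6.png

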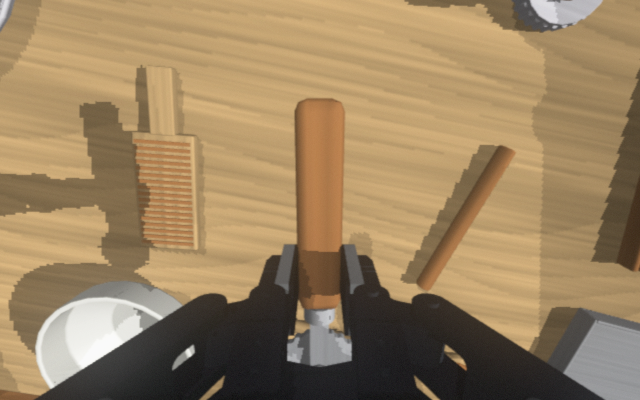

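The wheel is held level along the tool axis (320, 100–305). Carrying it to the tray.

>>> drive_tool(rows=[{"offset": [0.02,0.1,0],"rotation": [0,0,0],"claw": 0},{"offset": [0.05,0.28,0],"rotation": [0,0,0],"claw": 0},{"offset": [0.085,0.48,0.01],"rotation": [0,0,0],"claw": 0},{"offset": [0.12,0.687,0.014],"rotation": [0,0,-0.002],"claw": 0}])

```text
clock: 20.85
tcp_pos: [0.6055, 0.0964, 0.1337]
orientation: [0.317, -3.122, 0.0]
contact_force: [-0.1, 1.5, -0.3]
grip_width: 0.0188
gripper_force: 39.6
```

>>> drive_tool(rows=[{"offset": [0.04,0.23,0],"rotation": [0,0,0],"claw": 0},{"offset": [0.08,0.46,0.01],"rotation": [0,0,0],"claw": 0},{"offset": [0.117,0.687,0.014],"rotation": [0,0,-0.002],"claw": 0}])

```text
clock: 21.1
tcp_pos: [0.5669, 0.1947, 0.1318]
orientation: [0.326, -3.122, 0.001]
contact_force: [0.9, 0.1, 0.2]
grip_width: 0.0185
gripper_force: 39.6
```

>>> drive_tool(rows=[{"offset": [0.04,0.23,0],"rotation": [0,0,0],"claw": 0},{"offset": [0.08,0.44,0.01],"rotation": [0,0,0],"claw": 0},{"offset": [0.105,0.6,0.01],"rotation": [0,0,0],"claw": 0},{"offset": [0.114,0.688,0.014],"rotation": [0,0,-0.002],"claw": 0},{"offset": [0.114,0.688,0.014],"rotation": [0,0,-0.002],"claw": 0},{"offset": [0.114,0.688,0.014],"rotation": [0,0,-0.002],"claw": 0},{"offset": [0.114,0.688,0.014],"rotation": [0,0,-0.002],"claw": 0}])

```text
clock: 21.68
tcp_pos: [0.5321, 0.2878, 0.1309]
orientation: [0.328, -3.124, 0.003]
contact_force: [0.7, -0.9, -1.4]
grip_width: 0.0187
gripper_force: 39.6
```

```bash
python3 - <<'E'
from h import *
o=get_obs();print(o['tcp_pos'],o['joints'])
plan([(.530,.2897,.012,102.2)])
E
```

```text
[0.53210674 0.28779197 0.13086504] [-0.6267064   0.47292472  0.03571193  1.81955306 -0.02000109  0.85081349
  1.19813554]
(0.53, 0.2897, 0.012, 102.2) off [0.01  0.017 0.792] rot [-0.001 -0.    -0.002] rows>= 3.0
```

>>> drive_tool(rows=[{"offset": [0.01,0.015,0.15],"rotation": [0,0,0],"claw": 0},{"offset": [0.01,0.015,0.35],"rotation": [0,0,0],"claw": 0},{"offset": [0.01,0.015,0.55],"rotation": [0,0,0],"claw": 0},{"offset": [0.01,0.015,0.7],"rotation": [0,0,0],"claw": 0},{"offset": [0.01,0.015,0.77],"rotation": [0,0,0],"claw": 0},{"offset": [0.01,0.015,0.79],"rotation": [0,0,0],"claw": 0},{"offset": [0.01,0.015,0.79],"rotation": [0,0,0],"claw": 0},{"offset": [0.01,0.015,0.79],"rotation": [0,0,0],"claw": 0},{"offset": [0.01,0.015,0.79],"rotation": [0,0,0],"claw": 0}])

```text
clock: 22.43
tcp_pos: [0.531, 0.2921, 0.0146]
orientation: [-0.33, 3.122, 0.002]
contact_force: [0.6, 0.2, 0.2]
grip_width: 0.0188
gripper_force: 39.6
```

>>> drive_tool(rows=[{"offset": [0,0,0.012],"rotation": [0,0,0],"claw": 0},{"offset": [0,0,0.02],"rotation": [0,0,0],"claw": 0},{"offset": [0,0,0.02],"rotation": [0,0,0],"claw": 0},{"offset": [0,0,0.02],"rotation": [0,0,0],"claw": 0}])

```text
clock: 22.77
tcp_pos: [0.5297, 0.2919, 0.0102]
orientation: [-0.331, 3.124, 0.0]
contact_force: [-0.4, -0.1, -0.5]
grip_width: 0.0189
gripper_force: 39.6
```

>>> drive_tool(rows=[{"offset": [0,0,0.008],"rotation": [0,0,0],"claw": 0},{"offset": [0,0,0.012],"rotation": [0,0,0],"claw": 0},{"offset": [0,0,0.012],"rotation": [0,0,0],"claw": 0},{"offset": [0,0,0.012],"rotation": [0,0,0],"claw": 0}])

```text
clock: 23.1
tcp_pos: [0.5297, 0.2919, 0.0082]
orientation: [-0.331, 3.124, 0.0]
contact_force: [-0.0, -0.3, 1.0]
grip_width: 0.0187
gripper_force: 39.7
```

>>> drive_tool(rows=[{"offset": [0,0,0.004],"rotation": [0,0,0],"claw": 0},{"offset": [0,0,0.004],"rotation": [0,0,0],"claw": 0},{"offset": [0,0,0.004],"rotation": [0,0,0],"claw": 0}])

```text
clock: 23.35
tcp_pos: [0.5297, 0.2919, 0.0082]
orientation: [0.331, -3.124, -0.0]
contact_force: [-2.0, -1.1, 7.0]
grip_width: 0.0188
gripper_force: 40.5
```

Contact. Narrow release to stay clear of the wall, rise, and check.

>>> drive_tool(rows=[{"offset": [0,0,0],"rotation": [0,0,0],"claw": 0.28},{"offset": [0,0,0],"rotation": [0,0,0],"claw": 0.33},{"offset": [0,0,0],"rotation": [0,0,0],"claw": 0.33},{"offset": [0,0,0],"rotation": [0,0,0],"claw": 0.33},{"offset": [0,0,-0.1],"rotation": [0,0,0],"claw": 0.33},{"offset": [0,0,-0.3],"rotation": [0,0,0],"claw": 0.33},{"offset": [0,0,-0.55],"rotation": [0,0,0],"claw": 0.4},{"offset": [0,0,-0.8],"rotation": [0,0,0],"claw": 0.5},{"offset": [0,0,-1],"rotation": [0,0,0],"claw": 0.5},{"offset": [0,0,-1],"rotation": [0,0,0],"claw": 0.5},{"offset": [0,0,-1],"rotation": [0,0,0],"claw": 0.5}])

```text
clock: 24.27
tcp_pos: [0.5309, 0.2925, 0.1597]
orientation: [-0.33, 3.12, 0.003]
contact_force: [-1.1, 0.6, 0.2]
grip_width: 0.0429
gripper_force: 0.0
```

```bash
python3 - <<'E'
from h import *
o=get_obs();print(o['clock'],o['joints'])
f=grab_frame('scene')
a=ortho(f,.012,.38,.66,.2,.48,1200)
g=grab_frame('wrist');b=g['frame'][:336]
cv2.imwrite('pics/t7.png',np.hstack([cv2.resize(f['frame'][115:185,285:415],(420,226)),cv2.resize(g['frame'],(362,226))])[...,::-1])
# board grip at balance x=+13
c=np.array([.6471,-.1296])+.013*np.array([np.cos(np.radians(6.8)),np.sin(np.radians(6.8))]);print(c)
plan([(c[0],c[1],.14,96.8)])
E
```

```text
24.2667 [-0.63441585  0.43688077  0.0365347   1.79981361 -0.01976824  0.90077059
  1.19272297]
[ 0.66000855 -0.12806075]
(np.float64(0.660008551605385), np.float64(-0.12806074841201548), 0.14, 96.8) off [-0.089 -0.972  0.037] rot [-0.    -0.     0.015] rows>= 4.0
(np.float64(0.660008551605385), np.float64(-0.12806074841201548), 0.14, 96.8) off [-0.119 -0.969  0.037] rot [-0.    -0.     0.015] rows>= 4.0
(np.float64(0.660008551605385), np.float64(-0.12806074841201548), 0.14, 96.8) off [-0.149 -0.965  0.037] rot [-0.    -0.     0.015] rows>= 4.0
```

View pics/t7.png

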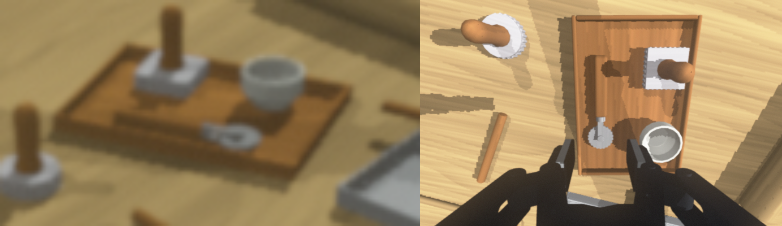

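All three are flat in the tray: in the right half, stamp at (668,68), wheel at (599,100), bowl at (660,142). Now the board.

>>> drive_tool(rows=[{"offset": [-0.03,-0.3,0.01],"rotation": [0,0,0.005],"claw": 0.85},{"offset": [-0.089,-0.972,0.03],"rotation": [0,0,0.015],"claw": 0.85},{"offset": [-0.089,-0.972,0.03],"rotation": [0,0,0.015],"claw": 0.85},{"offset": [-0.089,-0.972,0.03],"rotation": [0,0,0.015],"claw": 0.85},{"offset": [-0.089,-0.972,0.03],"rotation": [0,0,0.015],"claw": 0.85}])

```text
clock: 24.78
tcp_pos: [0.5739, 0.1438, 0.151]
orientation: [0.269, -3.127, 0.007]
contact_force: [-0.6, -0.8, 1.0]
grip_width: 0.0728
gripper_force: 0.0
```

>>> drive_tool(rows=[{"offset": [-0.119,-0.969,0.03],"rotation": [0,0,0.015],"claw": 0.85},{"offset": [-0.119,-0.969,0.03],"rotation": [0,0,0.015],"claw": 0.85},{"offset": [-0.119,-0.969,0.03],"rotation": [0,0,0.015],"claw": 0.85},{"offset": [-0.119,-0.969,0.03],"rotation": [0,0,0.015],"claw": 0.85}])

```text
clock: 25.12
tcp_pos: [0.6168, 0.0064, 0.1467]
orientation: [0.23, -3.131, 0.005]
contact_force: [-0.3, -0.9, 0.7]
grip_width: 0.0727
gripper_force: 0.0
```

>>> drive_tool(rows=[{"offset": [-0.149,-0.965,0.03],"rotation": [0,0,0.015],"claw": 0.85},{"offset": [-0.149,-0.965,0.03],"rotation": [0,0,0.015],"claw": 0.85},{"offset": [-0.149,-0.965,0.03],"rotation": [0,0,0.015],"claw": 0.85},{"offset": [-0.149,-0.965,0.03],"rotation": [0,0,0.015],"claw": 0.85},{"offset": [-0.149,-0.965,0.03],"rotation": [0,0,0.015],"claw": 0.85},{"offset": [-0.149,-0.965,0.03],"rotation": [0,0,0.015],"claw": 0.85},{"offset": [-0.149,-0.965,0.03],"rotation": [0,0,0.015],"claw": 0.85}])

```text
clock: 25.7
tcp_pos: [0.6601, -0.1256, 0.1423]
orientation: [0.192, -3.133, -0.003]
contact_force: [-0.1, -0.0, 0.5]
grip_width: 0.0724
gripper_force: 0.0
```

```bash
python3 - <<'E'
from h import *
o=get_obs();print(o['clock'],o['tcp_pos'],o['joints'])
f=grab_frame('wrist');X=cloud(f);z=X[...,2]
print('tab',np.median(z[abs(z)<.005]))
m=((z>.006)&(z<.022)&(X[...,0]>.54)&(X[...,0]<.74)&(X[...,1]>-.18)&(X[...,1]<-.08)).astype(np.uint8)
n,L,st,_=cv2.connectedComponentsWithStats(m);i=1+st[1:,4].argmax();Y=X[L==i]
print(st[i],cv2.minAreaRect((Y[:,:2]*1000).astype(np.float32)))
Y=Y[(Y[:,0]>.63)];print(cv2.minAreaRect((Y[:,:2]*1000).astype(np.float32)))
m=((z>.008)&(z<.03)&(X[...,0]<.66)&(X[...,1]<-.2))
Y=X[m];print('pan',cv2.minAreaRect((Y[:,:2]*1000).astype(np.float32)))
plan([(.660,-.128,.02,96.8)])
E
```

```text
25.7 [ 0.66013469 -0.12558616  0.14231485] [-0.00298411  0.56178366  0.14079072  1.6461663  -0.0939429   0.94319986
  1.86517549]
tab -0.0009099189565764163
[ 284   80   61  177 8124] ((648.0519409179688, -130.44061279296875), (149.87969970703125, 50.09650802612305), 7.3163323402404785)
((674.7930297851562, -127.08614349365234), (95.95994567871094, 50.12525177001953), 7.1780805587768555)
pan ((592.7808837890625, -300.34735107421875), (43.566200256347656, 171.19815063476562), 31.612781524658203)
(0.66, -0.128, 0.02, 96.8) off [ 0.003 -0.021  0.818] rot [ 0.001 -0.001  0.003] rows>= 3.0
```

>>> drive_tool(force=50, rows=[{"offset": [-0.003,-0.021,0.2],"rotation": [0,0,0],"claw": 0.85},{"offset": [-0.003,-0.021,0.4],"rotation": [0,0,0],"claw": 0.85},{"offset": [-0.003,-0.021,0.6],"rotation": [0,0,0],"claw": 0.85},{"offset": [-0.003,-0.021,0.75],"rotation": [0,0,0],"claw": 0.85},{"offset": [-0.003,-0.021,0.82],"rotation": [0,0,0],"claw": 0.85},{"offset": [-0.003,-0.021,0.82],"rotation": [0,0,0],"claw": 0.85},{"offset": [-0.003,-0.021,0.82],"rotation": [0,0,0],"claw": 0.85},{"offset": [-0.003,-0.021,0.82],"rotation": [0,0,0],"claw": 0.85}])

```text
clock: 26.42
tcp_pos: [0.6631, -0.1301, 0.0228]
orientation: [-0.191, 3.133, -0.0]
contact_force: [0.4, -0.2, 0.5]
grip_width: 0.0726
gripper_force: 0.0
```

```bash
python3 - <<'E'
from h import *
o=get_obs();print(o['clock'],o['tcp_pos'],o['qvel'].round(3))
plan([(.6609,-.1286,.0,97.1)])
E
```

```text
26.4167 [ 0.66310249 -0.13011109  0.02277682] [ 0.006 -0.012  0.003 -0.007 -0.    -0.002  0.001]
(0.6609, -0.1286, 0.0, 97.1) off [0.014 0.012 0.152] rot [-0.     0.001 -0.001] rows>= 1.0
```

>>> drive_tool(force=50, rows=[{"offset": [0.01,0.008,0.06],"rotation": [0,0,0],"claw": 0.85},{"offset": [0.01,0.008,0.12],"rotation": [0,0,0],"claw": 0.85},{"offset": [0.01,0.008,0.145],"rotation": [0,0,0],"claw": 0.85},{"offset": [0.01,0.008,0.145],"rotation": [0,0,0],"claw": 0.85},{"offset": [0.01,0.008,0.145],"rotation": [0,0,0],"claw": 0.85},{"offset": [0.01,0.008,0.145],"rotation": [0,0,0],"claw": 0.85}])

```text
clock: 26.92
tcp_pos: [0.6603, -0.1296, -0.0006]
orientation: [-0.19, 3.136, -0.0]
contact_force: [0.5, 0.1, -0.6]
grip_width: 0.0723
gripper_force: 0.0
```

>>> drive_tool(rows=[{"offset": [0,0,0],"rotation": [0,0,0],"claw": 0.6},{"offset": [0,0,0],"rotation": [0,0,0],"claw": 0.5},{"offset": [0,0,0],"rotation": [0,0,0],"claw": 0.4},{"offset": [0,0,0],"rotation": [0,0,0],"claw": 0.3},{"offset": [0,0,0],"rotation": [0,0,0],"claw": 0.3},{"offset": [0,0,0],"rotation": [0,0,0],"claw": 0.3},{"offset": [0,0,0],"rotation": [0,0,0],"claw": 0.3}])

```text
clock: 27.5
tcp_pos: [0.6607, -0.1297, -0.0]
orientation: [-0.19, 3.135, -0.0]
contact_force: [-1.3, -0.8, 6.5]
grip_width: 0.0482
gripper_force: 52.6
```

>>> drive_tool(rows=[{"offset": [0,0,-0.05],"rotation": [0,0,0],"claw": 0.3},{"offset": [0,0,-0.15],"rotation": [0,0,0],"claw": 0.3},{"offset": [0,0,-0.3],"rotation": [0,0,0],"claw": 0.3},{"offset": [0,0,-0.5],"rotation": [0,0,0],"claw": 0.3},{"offset": [0,0,-0.7],"rotation": [0,0,0],"claw": 0.3},{"offset": [0,0,-0.85],"rotation": [0,0,0],"claw": 0.3},{"offset": [0,0,-0.9],"rotation": [0,0,0],"claw": 0.3},{"offset": [0,0,-0.9],"rotation": [0,0,0],"claw": 0.3},{"offset": [0,0,-0.9],"rotation": [0,0,0],"claw": 0.3}])

```text
clock: 28.25
tcp_pos: [0.6597, -0.1294, 0.1342]
orientation: [0.19, -3.136, -0.0]
contact_force: [-0.2, -0.0, -2.1]
grip_width: 0.0488
gripper_force: 52.1
```

```bash
python3 - <<'E'
from h import *
f=grab_frame('wrist')
X=cloud(f);p,R=cur();print(p)
L=(X-p)@R
m=(L[...,2]>-.03)&(L[...,2]<.02)&(abs(L[...,1])<.03)&(abs(L[...,0])<.11)
for lo,hi in [(.02,.035),(.04,.06),(.06,.1)]:
    Y=L[m&(L[...,0]>lo)&(L[...,0]<hi)]
    if len(Y): print(lo,len(Y),np.round(np.median(Y,0)*1000,1),np.round(np.ptp(Y,0)*1000,1),Y[:,0].max())
s=grab_frame('side');cv2.imwrite('pics/s8.png',s['frame'][60:260,220:540,::-1])
Z=cloud(s);z=Z[...,2]
m=(z>.009)&(z<.024)&(np.hypot(Z[...,0]-.513,Z[...,1]+.353)<.13)
print('pan',cv2.minAreaRect((Z[m][:,:2]*1000).astype(np.float32)))
E
```

```text
[ 0.65910917 -0.12920409  0.13310889]
0.02 4153 [ 27.6   0.2 -12.4] [15.  50.2  5.8] 0.03499391229268707
0.04 2525 [ 50.3  -0.3 -12. ] [20.  20.1  6.3] 0.059994169792825625
0.06 3878 [ 73.9  -0.3 -11.9] [26.6 20.   5.9] 0.08658007974379624
pan ((514.5828247070312, -353.23968505859375), (237.72227478027344, 236.73043823242188), 81.22322845458984)
```

View pics/s8.png

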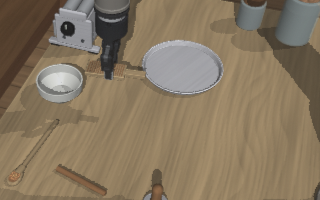

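The board is held level. Both pieces go into the pan along yaw -13°: board offset -24 mm, dowel +40 mm.

```bash
python3 - <<'E'
from h import *
plan([(.5193,-.3791,.13,77)])
E
```

```text
(0.5193, -0.3791, 0.13, 77) off [ 0.563 -0.771  0.01 ] rot [ 0.    -0.001  0.087] rows>= 4.0
(0.5193, -0.3791, 0.13, 77) off [ 0.421 -0.856  0.009] rot [ 0.    -0.001  0.087] rows>= 4.0
```

>>> drive_tool(rows=[{"offset": [0.07,-0.1,0],"rotation": [0,0,0.01],"claw": 0.3},{"offset": [0.2,-0.27,0],"rotation": [0,0,0.03],"claw": 0.3},{"offset": [0.35,-0.48,0],"rotation": [0,0,0.055],"claw": 0.3},{"offset": [0.563,-0.771,0.01],"rotation": [0,0,0.087],"claw": 0.3},{"offset": [0.563,-0.771,0.01],"rotation": [0,0,0.087],"claw": 0.3}])

```text
clock: 28.77
tcp_pos: [0.5842, -0.2629, 0.1314]
orientation: [-0.102, -3.135, 0.006]
contact_force: [-1.3, -1.9, 0.6]
grip_width: 0.0484
gripper_force: 52.0
```

>>> drive_tool(rows=[{"offset": [0.09,-0.18,0],"rotation": [0,0,0.02],"claw": 0.3},{"offset": [0.2,-0.4,0],"rotation": [0,0,0.04],"claw": 0.3},{"offset": [0.3,-0.62,0],"rotation": [0,0,0.06],"claw": 0.3},{"offset": [0.38,-0.78,0],"rotation": [0,0,0.08],"claw": 0.3},{"offset": [0.421,-0.856,0.009],"rotation": [0,0,0.087],"claw": 0.3},{"offset": [0.421,-0.856,0.009],"rotation": [0,0,0.087],"claw": 0.3},{"offset": [0.421,-0.856,0.009],"rotation": [0,0,0.087],"claw": 0.3},{"offset": [0.421,-0.856,0.009],"rotation": [0,0,0.087],"claw": 0.3}])

```text
clock: 29.43
tcp_pos: [0.5215, -0.3772, 0.1307]
orientation: [-0.351, -3.121, -0.003]
contact_force: [0.4, 0.5, -0.9]
grip_width: 0.0485
gripper_force: 52.0
```

```bash
python3 - <<'E'
from h import *
o=get_obs();print(o['joints'])
plan([(.5193,-.3791,.02,77)])
f=grab_frame('wrist');X=cloud(f);z=X[...,2]
d=np.hypot(X[...,0]-.513,X[...,1]+.353)
m=(d<.14)&(z>.008)&(z<.025)
# circle fit of rim points
Y=X[m];A=np.c_[2*Y[:,:2],np.ones(len(Y))];s=np.linalg.lstsq(A,(Y[:,:2]**2).sum(1),rcond=None)[0]
print('rim',s[:2],np.sqrt(s[2]+s[0]**2+s[1]**2),len(Y))
E
```

```text
[ 0.34686986  0.53970181  0.25329388  1.73512743 -0.16847899  0.88921624
  2.0191856 ]
(0.5193, -0.3791, 0.02, 77) off [ 0.011 -0.017  0.738] rot [ 0.001 -0.     0.001] rows>= 3.0
rim [ 0.51158492 -0.35440121] 0.11375555268436002 9254
```

>>> drive_tool(rows=[{"offset": [0.01,-0.015,0.15],"rotation": [0,0,0],"claw": 0.3},{"offset": [0.01,-0.015,0.35],"rotation": [0,0,0],"claw": 0.3},{"offset": [0.01,-0.015,0.55],"rotation": [0,0,0],"claw": 0.3},{"offset": [0.01,-0.015,0.7],"rotation": [0,0,0],"claw": 0.3},{"offset": [0.01,-0.015,0.78],"rotation": [0,0,0],"claw": 0.3},{"offset": [0.01,-0.015,0.81],"rotation": [0,0,0],"claw": 0.3},{"offset": [0.01,-0.015,0.81],"rotation": [0,0,0],"claw": 0.3},{"offset": [0.01,-0.015,0.81],"rotation": [0,0,0],"claw": 0.3},{"offset": [0.01,-0.015,0.81],"rotation": [0,0,0],"claw": 0.3}])

```text
clock: 30.23
tcp_pos: [0.5197, -0.3818, 0.0116]
orientation: [0.355, 3.119, -0.002]
contact_force: [-0.1, 0.0, -0.2]
grip_width: 0.0485
gripper_force: 52.1
```

>>> drive_tool(rows=[{"offset": [0,0,0.01],"rotation": [0,0,0],"claw": 0.3},{"offset": [0,0,0.01],"rotation": [0,0,0],"claw": 0.3},{"offset": [0,0,0.01],"rotation": [0,0,0],"claw": 0.3}])

```text
clock: 30.48
tcp_pos: [0.5188, -0.3815, 0.0091]
orientation: [0.356, 3.12, -0.001]
contact_force: [-1.0, -0.2, -1.2]
grip_width: 0.0488
gripper_force: 52.1
```

>>> drive_tool(rows=[{"offset": [0,0.01,0.015],"rotation": [0,0,0],"claw": 0.3},{"offset": [0,0.01,0.028],"rotation": [0,0,0],"claw": 0.3},{"offset": [0,0.01,0.035],"rotation": [0,0,0],"claw": 0.3},{"offset": [0,0.01,0.035],"rotation": [0,0,0],"claw": 0.3},{"offset": [0,0.01,0.035],"rotation": [0,0,0],"claw": 0.3}])

```text
clock: 30.9
tcp_pos: [0.5188, -0.3798, 0.003]
orientation: [-0.355, -3.121, -0.0]
contact_force: [-0.4, 0.0, 0.3]
grip_width: 0.0485
gripper_force: 52.0
```

>>> drive_tool(rows=[{"offset": [0,0,0.005],"rotation": [0,0,0],"claw": 0.3},{"offset": [0,0,0.005],"rotation": [0,0,0],"claw": 0.3},{"offset": [0,0,0.005],"rotation": [0,0,0],"claw": 0.3}])

```text
clock: 31.15
tcp_pos: [0.5187, -0.3799, 0.0029]
orientation: [-0.356, -3.121, -0.0]
contact_force: [-1.9, 0.9, 5.2]
grip_width: 0.0484
gripper_force: 52.7
```

Contact. Release and rise.

>>> drive_tool(rows=[{"offset": [0,0,0],"rotation": [0,0,0],"claw": 0.62},{"offset": [0,0,0],"rotation": [0,0,0],"claw": 0.7},{"offset": [0,0,0],"rotation": [0,0,0],"claw": 0.7},{"offset": [0,0,0],"rotation": [0,0,0],"claw": 0.7},{"offset": [0,0,-0.1],"rotation": [0,0,0],"claw": 0.7},{"offset": [0,0,-0.3],"rotation": [0,0,0],"claw": 0.7},{"offset": [0,0,-0.55],"rotation": [0,0,0],"claw": 0.6},{"offset": [0,0,-0.8],"rotation": [0,0,0],"claw": 0.45},{"offset": [0,0,-1],"rotation": [0,0,0],"claw": 0.45},{"offset": [0,0,-1],"rotation": [0,0,0],"claw": 0.45},{"offset": [0,0,-1],"rotation": [0,0,0],"claw": 0.45}])

```text
clock: 32.07
tcp_pos: [0.5201, -0.3808, 0.1559]
orientation: [0.355, 3.116, -0.003]
contact_force: [-0.8, 0.4, -1.8]
grip_width: 0.0381
gripper_force: 0.0
```

```bash
python3 - <<'E'
from h import *
o=get_obs();print(o['clock'])
f=grab_frame('wrist');cv2.imwrite('pics/w9.png',f['frame'][...,::-1])
plan([(.6473,.125,.15,77)])
E
```

```text
32.0667
(0.6473, 0.125, 0.15, 77) off [-0.019  0.868  0.006] rot [-0.  0.  0.] rows>= 4.0
(0.6473, 0.125, 0.15, 77) off [-0.019  0.868  0.006] rot [-0.  0.  0.] rows>= 4.0
(0.6473, 0.125, 0.15, 77) off [-0.019  0.868  0.006] rot [-0.  0.  0.] rows>= 4.0
(0.6473, 0.125, 0.15, 77) off [-0.019  0.868  0.006] rot [-0.  0.  0.] rows>= 4.0
```

View pics/w9.png

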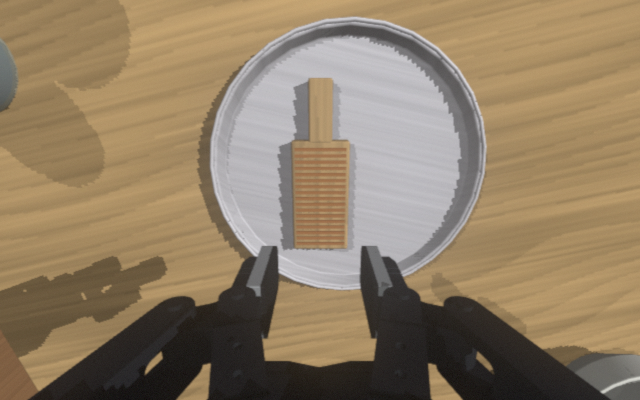

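The board lies flat in the pan, ridges up, at (321, 80–247). There is room to its right, around x≈410. Now the dowel.

>>> drive_tool(rows=[{"offset": [-0.005,0.3,0],"rotation": [0,0,0],"claw": 0.45},{"offset": [-0.019,0.868,0.006],"rotation": [0,0,0],"claw": 0.45},{"offset": [-0.019,0.868,0.006],"rotation": [0,0,0],"claw": 0.45},{"offset": [-0.019,0.868,0.006],"rotation": [0,0,0],"claw": 0.45},{"offset": [-0.019,0.868,0.006],"rotation": [0,0,0],"claw": 0.45}])

```text
clock: 32.53
tcp_pos: [0.5515, -0.2484, 0.15]
orientation: [-0.344, -3.12, -0.004]
contact_force: [0.0, 0.4, -0.2]
grip_width: 0.0382
gripper_force: 0.0
```

>>> drive_tool(rows=[{"offset": [-0.019,0.868,0.006],"rotation": [0,0,0],"claw": 0.45},{"offset": [-0.019,0.868,0.006],"rotation": [0,0,0],"claw": 0.45},{"offset": [-0.019,0.868,0.006],"rotation": [0,0,0],"claw": 0.45},{"offset": [-0.019,0.868,0.006],"rotation": [0,0,0],"claw": 0.45}])

```text
clock: 32.87
tcp_pos: [0.5843, -0.1189, 0.1494]
orientation: [-0.341, -3.121, -0.007]
contact_force: [1.0, 1.4, 0.6]
grip_width: 0.0385
gripper_force: 0.0
```

>>> drive_tool(rows=[{"offset": [-0.019,0.868,0.006],"rotation": [0,0,0],"claw": 0.45},{"offset": [-0.019,0.868,0.006],"rotation": [0,0,0],"claw": 0.45},{"offset": [-0.019,0.868,0.006],"rotation": [0,0,0],"claw": 0.45},{"offset": [-0.019,0.868,0.006],"rotation": [0,0,0],"claw": 0.45}])

```text
clock: 33.2
tcp_pos: [0.6159, 0.0077, 0.1486]
orientation: [-0.341, -3.122, -0.007]
contact_force: [0.3, 1.4, 0.2]
grip_width: 0.0381
gripper_force: 0.0
```

>>> drive_tool(rows=[{"offset": [-0.019,0.3,0.006],"rotation": [0,0,0],"claw": 0.45},{"offset": [-0.019,0.6,0.006],"rotation": [0,0,0],"claw": 0.45},{"offset": [-0.019,0.868,0.006],"rotation": [0,0,0],"claw": 0.45},{"offset": [-0.019,0.868,0.006],"rotation": [0,0,0],"claw": 0.45},{"offset": [-0.019,0.868,0.006],"rotation": [0,0,0],"claw": 0.45},{"offset": [-0.019,0.868,0.006],"rotation": [0,0,0],"claw": 0.45},{"offset": [-0.019,0.868,0.006],"rotation": [0,0,0],"claw": 0.45}])

```text
clock: 33.78
tcp_pos: [0.6468, 0.1221, 0.1482]
orientation: [-0.36, -3.12, 0.003]
contact_force: [1.0, 0.2, -0.4]
grip_width: 0.0384
gripper_force: 0.0
```

```bash
python3 - <<'E'
from h import *
o=get_obs();print(o['clock'],o['tcp_pos'],o['joints'])
f=grab_frame('wrist');X=cloud(f);z=X[...,2]
m=((z>.006)&(z<.022)&(X[...,0]>.55)&(X[...,0]<.74)&(X[...,1]>.08)&(X[...,1]<.17)).astype(np.uint8)
n,L,st,_=cv2.connectedComponentsWithStats(m);i=1+st[1:,4].argmax();Y=X[L==i]
print(st[i],cv2.minAreaRect((Y[:,:2]*1000).astype(np.float32)))
plan([(.6473,.125,.02,77)])
E
```

```text
33.7833 [0.64683298 0.12209372 0.14820131] [-0.41311588  0.53594069  0.18362014  1.68137861 -0.11419989  0.93640092
  1.1543962 ]
[ 315  105   17  158 2501] ((648.7257690429688, 125.23872375488281), (13.801497459411621, 139.7653350830078), 76.70965576171875)
(0.6473, 0.125, 0.02, 77) off [0.002 0.022 0.856] rot [-0.001 -0.    -0.002] rows>= 4.0
```

>>> drive_tool(force=40, rows=[{"offset": [0,0.022,0.2],"rotation": [0,0,0],"claw": 0.45},{"offset": [0,0.022,0.4],"rotation": [0,0,0],"claw": 0.45},{"offset": [0,0.022,0.6],"rotation": [0,0,0],"claw": 0.45},{"offset": [0,0.022,0.78],"rotation": [0,0,0],"claw": 0.45},{"offset": [0,0.022,0.86],"rotation": [0,0,0],"claw": 0.45},{"offset": [0,0.022,0.86],"rotation": [0,0,0],"claw": 0.45},{"offset": [0,0.022,0.86],"rotation": [0,0,0],"claw": 0.45},{"offset": [0,0.022,0.86],"rotation": [0,0,0],"claw": 0.45},{"offset": [0,0.022,0.86],"rotation": [0,0,0],"claw": 0.45}])

```text
clock: 34.58
tcp_pos: [0.6493, 0.1283, 0.022]
orientation: [0.356, 3.118, 0.002]
contact_force: [0.2, 0.2, 0.0]
grip_width: 0.0384
gripper_force: 0.0
```

>>> drive_tool(rows=[{"offset": [0,0,0.04],"rotation": [0,0,0],"claw": 0.45},{"offset": [0,0,0.07],"rotation": [0,0,0],"claw": 0.45},{"offset": [0,0,0.08],"rotation": [0,0,0],"claw": 0.45},{"offset": [0,0,0.08],"rotation": [0,0,0],"claw": 0.45},{"offset": [0,0,0.08],"rotation": [0,0,0],"claw": 0.45},{"offset": [0,0,0.08],"rotation": [0,0,0],"claw": 0.45}])

```text
clock: 35.08
tcp_pos: [0.6478, 0.1283, 0.0079]
orientation: [-0.356, -3.121, 0.0]
contact_force: [0.5, -0.5, 0.6]
grip_width: 0.0386
gripper_force: 0.0
```

>>> drive_tool(force=40, rows=[{"offset": [0,-0.02,0.02],"rotation": [0,0,0],"claw": 0.45},{"offset": [0,-0.02,0.033],"rotation": [0,0,0],"claw": 0.45},{"offset": [0,-0.02,0.033],"rotation": [0,0,0],"claw": 0.45},{"offset": [0,-0.02,0.033],"rotation": [0,0,0],"claw": 0.3},{"offset": [0,-0.02,0.033],"rotation": [0,0,0],"claw": 0.2},{"offset": [0,-0.02,0.033],"rotation": [0,0,0],"claw": 0.1},{"offset": [0,-0.02,0.033],"rotation": [0,0,0],"claw": 0},{"offset": [0,-0.02,0.033],"rotation": [0,0,0],"claw": 0},{"offset": [0,-0.02,0.033],"rotation": [0,0,0],"claw": 0},{"offset": [0,-0.02,0.033],"rotation": [0,0,0],"claw": 0}])

```text
clock: 35.92
tcp_pos: [0.6473, 0.1255, 0.0031]
orientation: [0.355, 3.121, 0.0]
contact_force: [-0.1, -0.3, 0.9]
grip_width: 0.0125
gripper_force: 39.8
```

>>> drive_tool(rows=[{"offset": [0,0,-0.05],"rotation": [0,0,0],"claw": 0},{"offset": [0,0,-0.15],"rotation": [0,0,0],"claw": 0},{"offset": [0,0,-0.3],"rotation": [0,0,0],"claw": 0},{"offset": [0,0,-0.5],"rotation": [0,0,0],"claw": 0},{"offset": [0,0,-0.7],"rotation": [0,0,0],"claw": 0},{"offset": [0,0,-0.85],"rotation": [0,0,0],"claw": 0},{"offset": [0,0,-0.9],"rotation": [0,0,0],"claw": 0},{"offset": [0,0,-0.9],"rotation": [0,0,0],"claw": 0},{"offset": [0,0,-0.9],"rotation": [0,0,0],"claw": 0}])

```text
clock: 36.67
tcp_pos: [0.6468, 0.1254, 0.1381]
orientation: [0.355, 3.121, 0.0]
contact_force: [1.2, -0.2, -1.5]
grip_width: 0.0126
gripper_force: 39.5
```

```bash
python3 - <<'E'
from h import *
f=grab_frame('wrist')
X=cloud(f);p,R=cur();print(p)
L=(X-p)@R
m=(L[...,2]>-.03)&(L[...,2]<.02)&(abs(L[...,1])<.02)
for lo,hi in [(.02,.04),(.04,.06),(.06,.1)]:
    Y=L[m&(L[...,0]>lo)&(L[...,0]<hi)]
    if len(Y): print(lo,len(Y),np.round(np.median(Y,0)*1000,1),Y[:,0].max())
plan([(.522,-.314,.13,77)])
E
```

```text
[0.64617527 0.12529311 0.13696493]
0.02 1439 [30.2  0.2 -9.8] 0.03997805466812009
0.04 1664 [50.2  0.5 -9.8] 0.05997591812227965
0.06 760 [64.3  0.4 -9.6] 0.0682172554307981
(0.522, -0.314, 0.13, 77) off [ 0.037 -0.76   0.012] rot [-0. -0.  0.] rows>= 3.0
(0.522, -0.314, 0.13, 77) off [ 0.037 -0.76   0.012] rot [-0. -0.  0.] rows>= 3.0
(0.522, -0.314, 0.13, 77) off [ 0.037 -0.76   0.012] rot [-0. -0.  0.] rows>= 3.0
(0.522, -0.314, 0.13, 77) off [ 0.037 -0.76   0.012] rot [-0. -0.  0.] rows>= 3.0
```

>>> drive_tool(rows=[{"offset": [0,-0.1,0],"rotation": [0,0,0],"claw": 0},{"offset": [0.01,-0.28,0],"rotation": [0,0,0],"claw": 0},{"offset": [0.02,-0.5,0],"rotation": [0,0,0],"claw": 0},{"offset": [0.037,-0.76,0.012],"rotation": [0,0,0],"claw": 0}])

```text
clock: 37.05
tcp_pos: [0.6149, 0.0151, 0.1346]
orientation: [-0.351, -3.12, 0.0]
contact_force: [0.5, -0.2, -0.6]
grip_width: 0.0124
gripper_force: 39.5
```

>>> drive_tool(rows=[{"offset": [0.01,-0.25,0],"rotation": [0,0,0],"claw": 0},{"offset": [0.02,-0.5,0],"rotation": [0,0,0],"claw": 0},{"offset": [0.037,-0.76,0.012],"rotation": [0,0,0],"claw": 0}])

```text
clock: 37.3
tcp_pos: [0.583, -0.0969, 0.1331]
orientation: [-0.356, -3.119, 0.001]
contact_force: [0.4, -0.3, -0.2]
grip_width: 0.0125
gripper_force: 39.5
```

>>> drive_tool(rows=[{"offset": [0.01,-0.25,0],"rotation": [0,0,0],"claw": 0},{"offset": [0.02,-0.5,0],"rotation": [0,0,0],"claw": 0},{"offset": [0.037,-0.76,0.012],"rotation": [0,0,0],"claw": 0}])

```text
clock: 37.55
tcp_pos: [0.5518, -0.2064, 0.1313]
orientation: [-0.356, -3.119, 0.0]
contact_force: [1.2, -0.2, -0.5]
grip_width: 0.0125
gripper_force: 39.5
```

>>> drive_tool(rows=[{"offset": [0.01,-0.25,0],"rotation": [0,0,0],"claw": 0},{"offset": [0.02,-0.48,0],"rotation": [0,0,0],"claw": 0},{"offset": [0.03,-0.66,0.01],"rotation": [0,0,0],"claw": 0},{"offset": [0.037,-0.76,0.012],"rotation": [0,0,0],"claw": 0},{"offset": [0.037,-0.76,0.012],"rotation": [0,0,0],"claw": 0},{"offset": [0.037,-0.76,0.012],"rotation": [0,0,0],"claw": 0},{"offset": [0.037,-0.76,0.012],"rotation": [0,0,0],"claw": 0}])

```text
clock: 38.13
tcp_pos: [0.5225, -0.3127, 0.1297]
orientation: [-0.354, -3.12, -0.002]
contact_force: [0.4, 0.3, -0.1]
grip_width: 0.0126
gripper_force: 39.5
```

```bash
python3 - <<'E'
from h import *
print(get_obs()['tcp_pos'])
f=grab_frame('wrist');X=cloud(f);z=X[...,2]
d=np.hypot(X[...,0]-.513,X[...,1]+.353)
Y=X[(d<.095)&(z>.010)&(z<.022)];print('board in pan',cv2.minAreaRect((Y[:,:2]*1000).astype(np.float32)))
plan([(.522,-.314,.012,77)])
E
```

```text
[ 0.52254995 -0.31268912  0.1297203 ]
board in pan ((506.8456115722656, -376.95916748046875), (50.597251892089844, 149.34854125976562), 76.89285278320312)
(0.522, -0.314, 0.012, 77) off [ 0.003 -0.014  0.786] rot [ 0.001 -0.001  0.001] rows>= 3.0
```

>>> drive_tool(rows=[{"offset": [0,-0.005,0.15],"rotation": [0,0,0],"claw": 0},{"offset": [0,-0.005,0.35],"rotation": [0,0,0],"claw": 0},{"offset": [0,-0.005,0.55],"rotation": [0,0,0],"claw": 0},{"offset": [0,-0.005,0.7],"rotation": [0,0,0],"claw": 0},{"offset": [0,-0.005,0.76],"rotation": [0,0,0],"claw": 0},{"offset": [0,-0.005,0.78],"rotation": [0,0,0],"claw": 0},{"offset": [0,-0.005,0.78],"rotation": [0,0,0],"claw": 0},{"offset": [0,-0.005,0.78],"rotation": [0,0,0],"claw": 0},{"offset": [0,-0.005,0.78],"rotation": [0,0,0],"claw": 0},{"offset": [0,-0.005,0.78],"rotation": [0,0,0],"claw": 0}])

```text
clock: 39.02
tcp_pos: [0.5237, -0.3151, 0.0151]
orientation: [0.355, 3.119, -0.001]
contact_force: [-0.7, -0.8, 0.3]
grip_width: 0.0124
gripper_force: 39.5
```

>>> drive_tool(rows=[{"offset": [0,0,0.01],"rotation": [0,0,0],"claw": 0},{"offset": [0,0,0.01],"rotation": [0,0,0],"claw": 0},{"offset": [0,0,0.01],"rotation": [0,0,0],"claw": 0}])

```text
clock: 39.27
tcp_pos: [0.5228, -0.3147, 0.0124]
orientation: [0.355, 3.121, -0.0]
contact_force: [0.1, 0.8, -1.1]
grip_width: 0.0125
gripper_force: 39.5
```

>>> drive_tool(rows=[{"offset": [0,0,0.015],"rotation": [0,0,0],"claw": 0},{"offset": [0,0,0.03],"rotation": [0,0,0],"claw": 0},{"offset": [0,0,0.038],"rotation": [0,0,0],"claw": 0},{"offset": [0,0,0.038],"rotation": [0,0,0],"claw": 0},{"offset": [0,0,0.038],"rotation": [0,0,0],"claw": 0}])

```text
clock: 39.68
tcp_pos: [0.5226, -0.3146, 0.0063]
orientation: [-0.356, -3.121, -0.0]
contact_force: [0.8, 0.2, -0.6]
grip_width: 0.0129
gripper_force: 39.6
```

>>> drive_tool(rows=[{"offset": [0,0,0.005],"rotation": [0,0,0],"claw": 0},{"offset": [0,0,0.005],"rotation": [0,0,0],"claw": 0},{"offset": [0,0,0.005],"rotation": [0,0,0],"claw": 0}])

```text
clock: 39.93
tcp_pos: [0.5228, -0.3147, 0.006]
orientation: [0.356, 3.121, 0.0]
contact_force: [-2.1, 0.9, 3.6]
grip_width: 0.0125
gripper_force: 40.1
```

Contact. Release, rise and check.

>>> drive_tool(rows=[{"offset": [0,0,0],"rotation": [0,0,0],"claw": 0.2},{"offset": [0,0,0],"rotation": [0,0,0],"claw": 0.28},{"offset": [0,0,0],"rotation": [0,0,0],"claw": 0.28},{"offset": [0,0,0],"rotation": [0,0,0],"claw": 0.28},{"offset": [0,0,-0.1],"rotation": [0,0,0],"claw": 0.28},{"offset": [0,0,-0.3],"rotation": [0,0,0],"claw": 0.28},{"offset": [0,0,-0.55],"rotation": [0,0,0],"claw": 0.28},{"offset": [0,0,-0.8],"rotation": [0,0,0],"claw": 0.28},{"offset": [0,0,-1],"rotation": [0,0,0],"claw": 0.28},{"offset": [0,0,-1],"rotation": [0,0,0],"claw": 0.28},{"offset": [0,0,-1],"rotation": [0,0,0],"claw": 0.28}])

```text
clock: 40.85
tcp_pos: [0.524, -0.3153, 0.1578]
orientation: [0.355, 3.117, -0.002]
contact_force: [0.1, -0.2, -1.5]
grip_width: 0.0238
gripper_force: 0.0
```

>>> drive_tool(rows=[{"offset": [0,0.1,-0.2],"rotation": [0,0,0],"claw": 0.28},{"offset": [0,0.3,-0.4],"rotation": [0,0,0],"claw": 0.28},{"offset": [0,0.5,-0.5],"rotation": [0,0,0],"claw": 0.28},{"offset": [0,0.5,-0.5],"rotation": [0,0,0],"claw": 0.28},{"offset": [0,0.5,-0.5],"rotation": [0,0,0],"claw": 0.28},{"offset": [0,0.5,-0.5],"rotation": [0,0,0],"claw": 0.28},{"offset": [0,0.5,-0.5],"rotation": [0,0,0],"claw": 0.28},{"offset": [0,0.5,-0.5],"rotation": [0,0,0],"claw": 0.28}])

```text
clock: 41.52
tcp_pos: [0.5384, -0.2428, 0.2293]
orientation: [-0.359, -3.118, 0.0]
contact_force: [0.7, -0.1, 0.3]
grip_width: 0.0242
gripper_force: 0.0
```

```bash
python3 - <<'E'
from h import *
o=get_obs();print(o['clock'],o['qvel'].round(3))
s=grab_frame('side');w=grab_frame('wrist')
cv2.imwrite('pics/f.png',np.vstack([cv2.resize(s['frame'],(480,300)),cv2.resize(w['frame'],(480,300))])[...,::-1])
E
```

```text
41.5167 [ 0.    -0.006 -0.003 -0.006 -0.002  0.001 -0.002]
```

View pics/f.png

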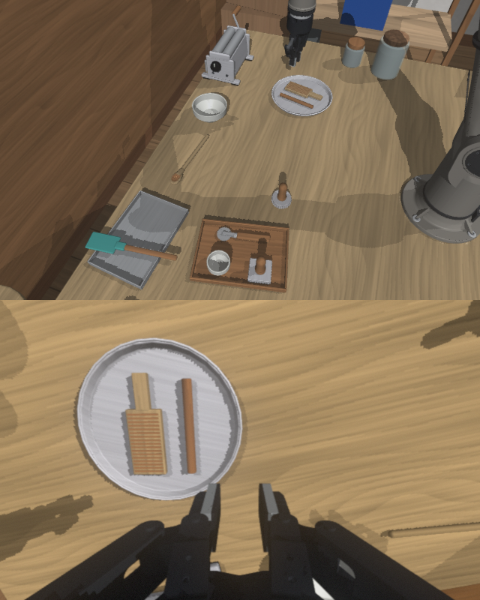

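The side view shows the tray holding the bowl (218,263), stamp (260,268) and wheel (240,233). Below it, the pan holds the board (146,425) and dowel (188,425), side by side and flat. The round stamp, large bowl and spoon are where they were.

```bash
python3 -c "
from bench import hand_in
print(hand_in())"
```

```text
the job is handed in; nothing more can be done
None
```

Both pasta kits are made up and the job is handed in at about 42 s: the bowl, square stamp and pastry wheel are in the wooden tray, the ridged board (ridges up) and dowel are in the round pan, and the round stamp, large bowl and spoon were left alone.

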